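# Tip the sorted corms from the sorting pan into the store box and hang the pan up

### The job

Take the aluminium sorting pan by its handle, lightly rest its open edge on the slatted wooden box, edge inside the box and all five corms still in the pan, and only then tip it so that every corm slides out into the box. Hang the empty pan by the wire loop of its handle on the free hook of the tool stand: lower it until the hook carries it, without forcing it, before you let go, and leave it hanging still. Spill no corm on the bench, do not shove the box along, and leave the other things where they are.

Things in the scene. Friction and masses are not known exactly. Their poses are not given: they have to be found in the camera images.
- pan: Aluminium sorting pan, pale wooden handle, 0.18 to 0.29 kg empty, starting flat on the bench, handle away from the robot. Origin: centre of the tray's underside; z up, open edge at -x, handle along +x. Tray 130 x 130 mm, floor 3 mm thick, side lips 24 mm and back lip (x = +65 mm) 36 mm high. Handle x +65 to +150 mm, then a flat loop of 5 mm wire, opening 30 mm wide from x = +150 to +192 mm.
- pan_lip (a point): Middle of the pan's open edge, at the underside; 65 mm from the pan's origin along its -x. Axes as the pan's.
- pan_grip (a point): Middle of the pan's wooden handle (85 mm long, 18 mm wide, 20 mm high), 107.5 mm from the pan's origin along +x and 30 mm above the underside; axes as the pan's. The loop lies level with this point, its opening centred 63.5 mm farther along +x.
- pan_hang (a point): Inner side of the far end of the pan's wire loop (the part of the wire that bears on the hook), 192 mm from the pan's origin along +x and 30 mm above the underside. Axes as the pan's. On the hook the pan swings freely about this point: let go at a slant, it swings down until it hangs upright, its underside towards the post.
- corm0: One of five brown gladiolus corms, squat and round with a flat base and a pointed crown, 36 mm across, 23 mm high to the shoulder (28 mm to the tip), about 18 g. Origin: centre of its flat base, z towards its crown. Starts base down in the pan; slides off once the pan is tilted some 25 to 45 degrees.
- corm1: One of five brown gladiolus corms, squat and round with a flat base and a pointed crown, 36 mm across, 23 mm high to the shoulder (28 mm to the tip), about 18 g. Origin: centre of its flat base, z towards its crown. Starts base down in the pan; slides off once the pan is tilted some 25 to 45 degrees.
- corm2: One of five brown gladiolus corms, squat and round with a flat base and a pointed crown, 36 mm across, 23 mm high to the shoulder (28 mm to the tip), about 18 g. Origin: centre of its flat base, z towards its crown. Starts base down in the pan; slides off once the pan is tilted some 25 to 45 degrees.
- corm3: One of five brown gladiolus corms, squat and round with a flat base and a pointed crown, 36 mm across, 23 mm high to the shoulder (28 mm to the tip), about 18 g. Origin: centre of its flat base, z towards its crown. Starts base down in the pan; slides off once the pan is tilted some 25 to 45 degrees.
- corm4: One of five brown gladiolus corms, squat and round with a flat base and a pointed crown, 36 mm across, 23 mm high to the shoulder (28 mm to the tip), about 18 g. Origin: centre of its flat base, z towards its crown. Starts base down in the pan; slides off once the pan is tilted some 25 to 45 degrees.
- crate: Store box of pale slatted wood, open on top, loose on the bench, 0.8 kg. Origin: centre of its underside, z up. Outside 190 mm along its x, 230 mm along its y, 65 mm high; walls and floor 8 mm thick; a 16 mm square post stands in each inner corner. It starts empty between the pan and the tool stand, its -x side towards the robot.
- stand: Tool stand fixed to the bench, left or right of the box (the pan on the other side): base plate x -20 to +120 mm, 120 mm wide, 8 mm thick; 16 mm post at x = +48 mm, 370 mm high. A hand fork, part of the stand, hangs behind it (+x). The free hook points along its -x, roughly to the robot; its collar is clamped on the post at a height that differs each time. Origin: on the bench below the hook's lowest point.
- stand_axis (a point): The free hook, an 8 mm round bar: this point lies on the bench straight below its lowest point, axes as the stand's. The lowest point of the bar (its top side) is 276 to 318 mm above the bench: that height is not told, find it by touch or by eye. From there the bar rises gently along +x to the post, and its nose rises at 45 degrees along -x, ending 29 mm out and 24 mm higher.
- cell_flat: Bystander: black plastic cell flat, 200 x 270 x 50 mm, beyond the box. Origin: centre of its underside.
- tamper: Bystander: wooden tamper, block 110 x 70 x 22 mm with a knob handle, 100 mm high in all, on the right. Origin: centre of its underside.
- trowel: Bystander: copper-toned steel trowel with wooden handle, 290 mm long, lying at the near left. Origin: about its middle, at the underside, blade along its +x.
- pot_large: Bystander: terracotta pot, 96 mm across, 85 mm high, on the left. Origin: centre of its underside.
- pot_small: Bystander: terracotta pot, 68 mm across, 60 mm high, far right. Origin: centre of its underside.
- can: Bystander: aluminium watering can, 136 mm across, 210 mm high, spout along its +x, at the right side of the bench. Origin: centre of its underside.

How it is judged:
By the outcome, as a careful person would: the job done as asked, in the order asked, and still so for the second after the job is handed in, with the robot touching nothing.
It also fails if it takes over 61 s, if anything falls off the work surface, if the arm or the gripper's body presses on something with over 40 N, if the wrist force passes 120 N, or if a joint passes its speed limit or range.

### The arm

A 6-joint arm with a two-finger parallel gripper is mounted at the origin on the work surface. World frame = base frame: x ahead of the robot, y to its left, z up, the work surface at z = 0. Lengths are in m, angles in rad, forces in N, time in s.
With the tool pointing down it reaches from about 0.375 to 0.9 m from the base axis. Payload 3.1 kg.
Tool frame: the origin (TCP) lies on the centre line of the jaws, within the pads' length; the fingertips stand 25 mm ahead of it and the grasp point (between the pads) lies 6 mm ahead of it; x points along the fingers, y is the direction in which the jaws open and shut, and the axes are right-handed (so a half turn about x gives the same grasp; the last joint's range is limited). The gripper opens to 87 mm and grips with 3 to 60 N. Pads are 19 mm wide; open, the fingers measure 117 mm over their backs; the gripper's body (75 mm by 190 mm) begins 51 mm behind the grasp point.
Start: joints at [1.131, 0.527, 1.433, -0, 1.181, -0.178], TCP at [0.162, 0.604, 0.248] pointing down, gripper open.
Joint ranges: [-3.08, 3.08], [-0.75, 2.2], [0.22, 2.44], [-1.43, 4.57], [0, 2.65], [-2.85, 2.85]. Speed limits (rad/s): [2.79, 2.79, 3.14, 3.14, 3.14, 3.14].

### API

Orientations are given as a unit quaternion [x, y, z, w].
In Python, from rig import robot gives the robot as it stands. The module is installed in compiled form; this text tells all that it offers.
- The arm moves only by the tool move_arm, never from a script. Its argument "commands" is a list of rows, each a list of 5 numbers: the gripper's target within -1 to 1 (shut at 1, half-way at 0, fully open at -1), then the shift along the tool's x, y, z in mm, then the turn about the tool's x in degrees. A call has 1 to 8 rows; each row is the pose to reach, as a shift and turn from the pose commanded when the call began, along the tool's axes at that moment; what a row does not reach only later rows make up. A row lasts 1/12 s, in which the tool goes at most 41.7 mm and 7.16 degrees, less where a joint would pass 70% of its speed; a pose out of reach is approached as far as the arm can. A call with a gripper value outside its range is refused whole. The fingers move at their own pace and stop on an object; "newtons" is the grip in N (left out, the last holds). Time passes only in rows, so rows that repeat a pose let the fingers close. It gives the time, the measured TCP pose, the force and the opening at its end, in the units of the state.
- robot.get_obs(): the state, without advancing time (a new reading comes with each control period).
- robot.camera(name): name is "scene" or "top"; returns a dict with "image" (384x512x3 uint8, red, green, blue), "fx", "fy", "cx", "cy" (pixels), "xyz" and "rotation" of the camera in the world. Camera axes: x right, y down, z forward; pixel columns grow to the right and rows downward; lengths in m; the calibration is good to about 2 mm. A picture is of the moment at which its call begins. There is no depth.
- robot.hand_in(): hands the job in, once; it reports no verdict.
Trained networks look in a picture, given as the dict that the camera call returned (one of the last four; its "shot" number tells which), for a name from the list of things; names that differ only in an ending like _2 or _b are one class to them, and where a whole thing is asked for, a point or a joint stands for the part that bears it (a point fixed in the world has none). Each returns a list of dicts, best first, with "p" (0 to 1); they miss things now and then, are a little off and sometimes report something else, mostly with a low value. They report only what shows in the picture. A call takes as long as a camera call.
- robot.regions_of(picture, name): "pixels" (384x512 bool, what is visible of it) and "bbox" ([left, top, right, bottom] in pixels, round what is visible of it).
The state is a dict: "time": time; "q": joint angles; "joint_velocities": joint speeds; "joint_torque": joint torques, N m; "position": TCP position; "tool_rot": TCP orientation; "ft_force": force on the tool from outside, world axes, zero at the start; "moment": the same for the moment, N m; "grip_width": finger opening in m.
Only numpy, scipy, OpenCV 4.12 (cv2) and the standard library are available. Lean on these libraries where they do the work, as an engineer would, in place of code of your own. Each camera call takes 0.05 s, during which the arm holds its last target.

## Working session

There is one attempt and no reset: what is moved stays moved. The work goes in short steps, Python scripts to look and compute and a tool call to move; the robot and the scene stay as the last step left them, time stands still between calls to the robot, and variables do not carry over. Pictures are saved under pics/ and viewed, and the job is handed in when it is done.

Besides the shell and the picture viewer there is one more tool, called after ">>>" as name(argument=value, ...) on one line, values as JSON. move_arm: Moves the arm, as the interface text tells. Its arguments: {"type":"object","properties":{"commands":{"type":"array","items":{"type":"array","items":{"type":"number"}}},"newtons":{"type":"number"}},"required":["commands"]}

```bash
mkdir -p pics; ls; cat > h.py <<'E'
from rig import robot
import numpy as np, cv2
from scipy.spatial.transform import Rotation as R
def shot(n,fn):
    c=robot.camera(n); cv2.imwrite('pics/'+fn,cv2.cvtColor(c['image'],cv2.COLOR_RGB2BGR)); return c
def Rm(c):
    r=np.array(c['rotation']); return r if r.shape==(3,3) else R.from_quat(r).as_matrix()
def ray(c,u,v):
    d=Rm(c)@np.array([(u-c['cx'])/c['fx'],(v-c['cy'])/c['fy'],1]); return np.array(c['xyz']),d/np.linalg.norm(d)
def onz(c,u,v,z):
    o,d=ray(c,u,v); return o+d*(z-o[2])/d[2]
def proj(c,p):
    q=Rm(c).T@(np.array(p)-np.array(c['xyz'])); return np.array([c['fx']*q[0]/q[2]+c['cx'],c['fy']*q[1]/q[2]+c['cy']])
def tri(c1,p1,c2,p2):
    o1,d1=ray(c1,*p1);o2,d2=ray(c2,*p2)
    t=np.linalg.lstsq(np.c_[d1,-d2],o2-o1,rcond=None)[0]
    a=o1+t[0]*d1;b=o2+t[1]*d2; return (a+b)/2,np.linalg.norm(a-b)
E
python3 - <<'E'
from h import *
np.set_printoptions(precision=4,suppress=True)
o=robot.get_obs(); print(o)
a=shot('scene','s0.png');b=shot('top','t0.png')
for c in(a,b):
    print({k:v for k,v in c.items() if k!='image'})
    for n in['pan','crate','stand','corm0']:
        for r in robot.regions_of(c,n): print(n,r['p'],r['bbox'])
E
```

```text
pics
{'time': 0.0, 'q': array([ 1.1305,  0.5285,  1.4339, -0.    ,  1.1814, -0.1785]), 'joint_velocities': array([-0.0002, -0.0001,  0.0003, -0.0005, -0.0015,  0.0013]), 'joint_torque': array([ -0.0019, -44.005 , -17.6592,   0.0632,   0.0583,  -0.0002]), 'position': array([0.1614, 0.6031, 0.2466]), 'tool_rot': array([ 0.0916,  0.7013, -0.093 ,  0.7008]), 'ft_force': array([ 0.2306,  0.3175, -0.1515]), 'moment': array([-0.0129,  0.0214, -0.0167]), 'grip_width': 0.08665569221486713}
{'fx': 410.86083062335564, 'fy': 410.86083062335564, 'cx': 251.51646794631284, 'cy': 186.59903507856794, 'xyz': array([1.1862, 0.3838, 0.9392]), 'rotation': array([ 0.4579,  0.8182, -0.3054, -0.1664]), 'shot': 1}
pan 0.89 [326.8, 212.4, 383.5, 296.0]
pan 0.36 [96.2, 127.6, 137.2, 160.5]
crate 0.75 [224.9, 130.0, 321.4, 209.1]
crate 0.33 [323.9, 213.8, 385.4, 297.3]
stand 0.92 [128.4, 59.9, 196.5, 188.2]
stand 0.63 [327.7, 211.1, 385.0, 285.7]
corm0 0.7 [337.9, 219.7, 347.4, 231.3]
corm0 0.53 [359.7, 248.6, 377.3, 252.5]
corm0 0.38 [330.6, 239.4, 345.5, 243.8]
{'fx': 449.2067463692905, 'fy': 449.2067463692905, 'cx': 257.10561991293866, 'cy': 187.20726965266803, 'xyz': array([ 0.4212, -0.0354,  1.4679]), 'rotation': array([ 0.7107, -0.7029,  0.0219, -0.0196]), 'shot': 2}
pan 0.8 [134.4, 125.5, 178.3, 207.3]
pan 0.52 [138.0, 187.7, 150.2, 199.1]
crate 0.65 [211.5, 178.5, 289.4, 251.3]
crate 0.49 [323.9, 134.9, 376.1, 194.7]
stand 0.6 [86.3, 239.9, 178.9, 261.6]
stand 0.59 [324.2, 126.9, 374.9, 193.0]
stand 0.24 [165.6, 182.9, 174.1, 191.3]
corm0 0.63 [165.8, 181.7, 176.3, 196.4]
corm0 0.63 [138.7, 191.6, 153.5, 199.2]
corm0 0.59 [164.0, 168.3, 168.6, 174.5]
corm0 0.58 [137.9, 171.7, 148.2, 177.7]
corm0 0.54 [150.8, 178.2, 162.3, 189.8]
```

```bash
python3 - <<'E'
import cv2
for n,(l,t,r,b) in {'s0':(90,40,400,310),'t0':(70,100,400,270)}.items():
    im=cv2.imread(f'pics/{n}.png'); k=2.5 if n=='s0' else 2.4
    cv2.imwrite(f'pics/{n}c.png',cv2.resize(im[t:b,l:r],None,fx=k,fy=k,interpolation=cv2.INTER_CUBIC)[:600,:800])
E
```

```text
(no output)
```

View pics/s0.png

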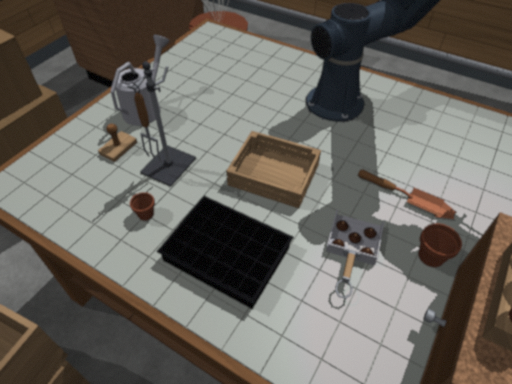

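View pics/t0.png

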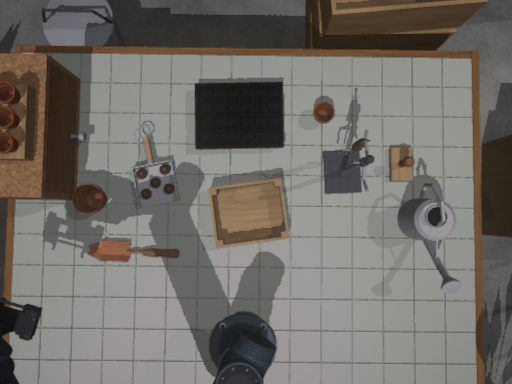

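View pics/t0c.png

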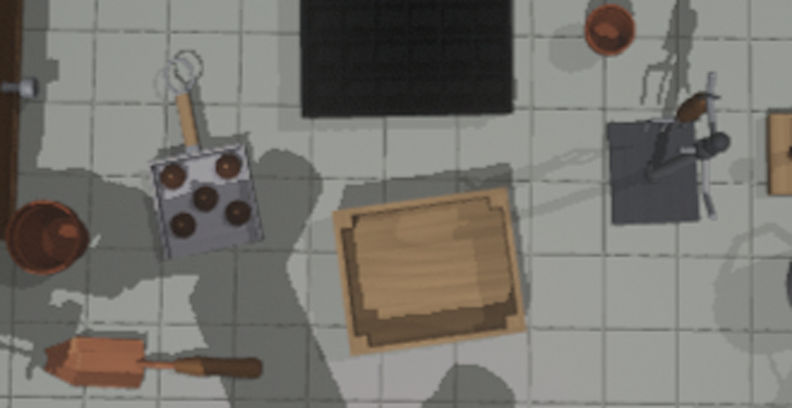

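View pics/s0c.png

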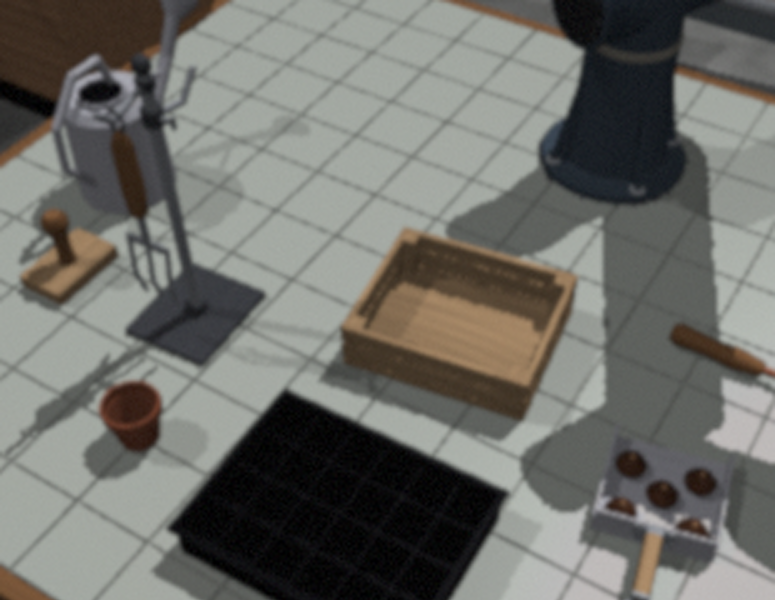

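```bash
python3 - <<'E'
import cv2
for k,(n,l,t,w,h,s) in enumerate([('t0',125,110,70,110,7-1.6),('t0',205,170,90,85,6.5),('t0',315,110,80,95,6.2),('s0',315,200,80,110,5.4),('s0',120,50,85,150,4)]):
    im=cv2.imread(f'pics/{n}.png')[t:t+h,l:l+w]
    cv2.imwrite(f'pics/z{k}.png',cv2.resize(im,None,fx=s,fy=s,interpolation=cv2.INTER_CUBIC))
E
```

```text
(no output)
```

View pics/z0.png

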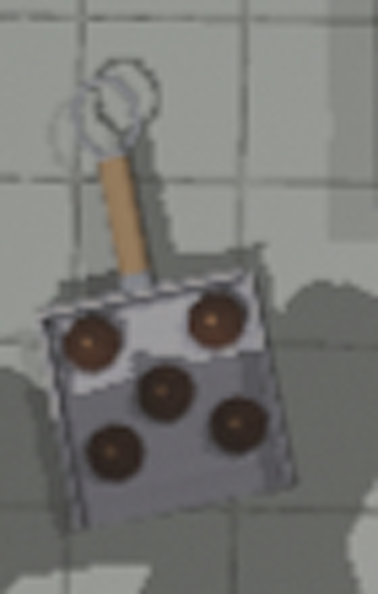

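View pics/z1.png

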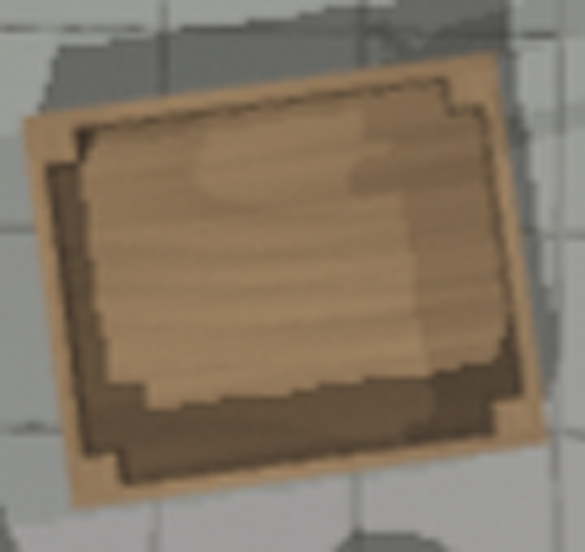

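View pics/z2.png

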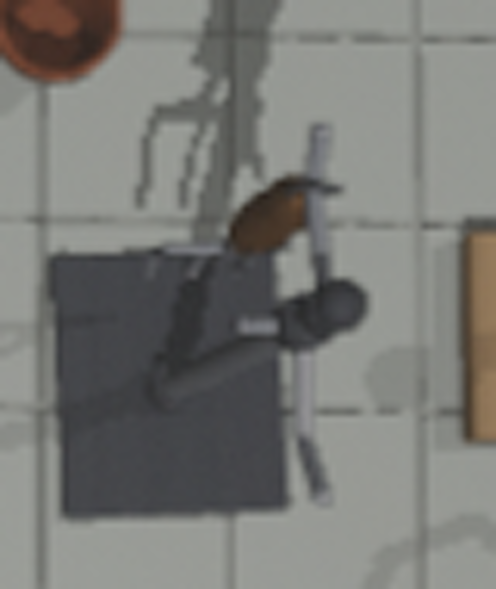

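View pics/z3.png

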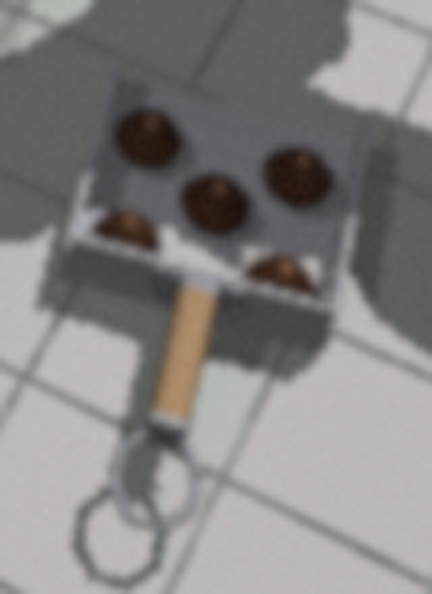

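View pics/z4.png

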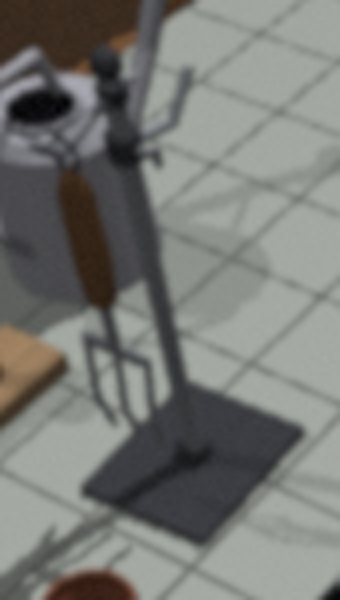

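```bash
cat >> h.py <<'E'
def zp(x,y,l,t,s): return (l+(x+.5)/s-.5, t+(y+.5)/s-.5)
import pickle
E
python3 - <<'E'
from h import *
np.set_printoptions(precision=4,suppress=True)
a=robot.camera('scene');b=robot.camera('top')
pickle.dump((a,b),open('cams.pkl','wb'))
T0=lambda x,y:zp(x,y,125,110,5.4);T1=lambda x,y:zp(x,y,205,170,6.5);T2=lambda x,y:zp(x,y,315,110,6.2)
S3=lambda x,y:zp(x,y,315,200,5.4);S4=lambda x,y:zp(x,y,120,50,4)
print('handle far',tri(b,T0(113,157),a,S3(172,412)))
print('handle near',tri(b,T0(136,275),a,S3(198,290)))
print('loop c',tri(b,T0(107,115),a,S3(155,480)))
for n,p in dict(FL=(78,530),FR=(297,487),BL=(45,318),BR=(250,275)).items(): print(n,onz(b,*T0(*p),0.024),onz(b,*T0(*p),0.036),onz(b,*T0(*p),0.003))
print('crate')
for p in[(25,118),(495,52),(548,440),(75,507)]: print(onz(b,*T1(*p),.065))
print('stand')
for p in[(52,257),(275,250),(287,508),(63,516)]: print(onz(b,*T2(*p),.008))
for p in[(185,382),(303,430),(205,543),(83,490)]: print(onz(a,*S4(*p),.008))
print('tip',tri(b,T2(322,498),a,S4(188,72)))
print('bend',tri(b,T2(303,437),a,S4(175,122)))
print('bar mid',tri(b,T2(303,350),a,S4(145,135)))
print('top knob',tri(b,T2(343,305),a,S4(104,60)))
for n,c,f in(('z0',b,T0),):pass
E
```

```text
handle far (array([0.6564, 0.3189, 0.0423]), np.float64(0.00041223589201208784))
handle near (array([0.5873, 0.3042, 0.0368]), np.float64(0.0009470882139800683))
loop c (array([0.684 , 0.3255, 0.0299]), np.float64(0.0009742048162953207))
FL [0.4359 0.3383 0.024 ] [0.4358 0.3352 0.036 ] [0.4361 0.3438 0.003 ]
FR [0.4629 0.2088 0.024 ] [0.4625 0.2068 0.036 ] [0.4635 0.2124 0.003 ]
BL [0.5621 0.3613 0.024 ] [0.561 0.358 0.036] [0.5642 0.3671 0.003 ]
BR [0.5893 0.2396 0.024 ] [0.5879 0.2373 0.036 ] [0.5918 0.2436 0.003 ]
crate
[0.5004 0.1126 0.065 ]
[ 0.5347 -0.1133  0.065 ]
[ 0.3489 -0.1401  0.065 ]
[0.3146 0.0856 0.065 ]
stand
[ 0.628 -0.254  0.008]
[ 0.6331 -0.3718  0.008 ]
[ 0.4967 -0.3778  0.008 ]
[ 0.4912 -0.2601  0.008 ]
[ 0.5015 -0.3772  0.008 ]
[ 0.4958 -0.261   0.008 ]
[ 0.63   -0.2523  0.008 ]
[ 0.6366 -0.3674  0.008 ]
tip (array([ 0.4859, -0.3224,  0.3094]), np.float64(0.0015589296386837898))
bend (array([ 0.5122, -0.3188,  0.2868]), np.float64(0.0013558344495509021))
bar mid (array([ 0.5471, -0.3146,  0.2992]), np.float64(0.00447983836229087))
top knob (array([ 0.5604, -0.3181,  0.3611]), np.float64(0.0011462154054081174))
```

```bash
cat >> h.py <<'E'
np.set_printoptions(precision=4,suppress=True)
PAN=12.0;CR=8.5;ST=2.6
def info():
    o=robot.get_obs();M=R.from_quat(o['tool_rot']).as_matrix()
    print('t',o['time'],'pos',o['position'],'f',o['ft_force'],'m',o['moment'],'w',round(o['grip_width'],4)); return o,M
def rel(p,yaw=None):
    """yaw: desired angle of jaw axis minus 90 (pan yaw), deg"""
    o,M=info(); d=M.T@(np.array(p)-o['position'])*1000
    print('tool x,y',M[:,0],M[:,1],'z',M[:,2])
    print('shift mm',d.round(1))
    if yaw is not None:
        y=np.radians(yaw+90); w=np.array([np.cos(y),np.sin(y),0]); v=M.T@w
        a=np.degrees(np.arctan2(v[2],v[1])); print('turn deg',(a+90)%180-90)
E
python3 -c "
from h import *
rel([.6097,.3090,.15],12); rel([.6097,.3090,.042],12)
print(robot.get_obs()['q'])
a,b=pickle.load(open('cams.pkl','rb'))
for p in[(195,150),(283,150),(240,82)]: print(onz(b,*p,.05))
for p in[(400,218),(450,285),(425,185)]: print(onz(b,*p,.15))
"
```

```text
t 0.6 pos [0.1617 0.6037 0.2476] f [-0.8561 -0.7293 -0.1573] m [-0.0311 -0.0231 -0.0163] w 0.0872
tool x,y [ 0.  0. -1.] [0.2588 0.9659 0.    ] z [ 0.9659 -0.2588  0.    ]
shift mm [  97.6 -168.7  509. ]
turn deg -27.001386601365056
t 0.6 pos [0.1617 0.6037 0.2476] f [-0.8561 -0.7293 -0.1573] m [-0.0311 -0.0231 -0.0163] w 0.0872
tool x,y [ 0.  0. -1.] [0.2588 0.9659 0.    ] z [ 0.9659 -0.2588  0.    ]
shift mm [ 205.6 -168.7  509. ]
turn deg -27.001386601365056
[ 1.1305  0.5275  1.4327 -0.      1.1814 -0.1785]
[0.6207 0.1589 0.05  ]
[ 0.6239 -0.1206  0.05  ]
[0.8418 0.0189 0.05  ]
[ 0.4129 -0.459   0.15  ]
[ 0.2202 -0.603   0.15  ]
[ 0.5107 -0.5335  0.15  ]
```

>>> move_arm(commands=[[-1,0,-30,28,-4],[-1,0,-60,56,-8],[-1,0,-85,88,-12],[-1,0,-105,122,-16],[-1,0,-120,158,-20],[-1,0,-130,196,-24],[-1,0,-140,234,-27],[-1,0,-148,272,-27]])

```text
time: 1.27
position: [0.3874, 0.3889, 0.2479]
tool_rot: [-0.074, 0.703, 0.075, 0.703]
ft_force: [0.7, 0.9, 0.7]
grip_width: 0.0873
```

```bash
python3 -c "
from h import *
rel([.6097,.3090,.15],12); rel([.6097,.3090,.042],12)"
```

```text
t 1.2667 pos [0.3874 0.3889 0.2479] f [0.6881 0.8758 0.656 ] m [ 0.0417 -0.0048  0.0463] w 0.0873
tool x,y [ 0.0002  0.0001 -1.    ] [-0.2096  0.9778  0.0001] z [0.9778 0.2096 0.0002]
shift mm [  97.9 -124.7  200.6]
turn deg 0.09903083300172
t 1.2667 pos [0.3874 0.3889 0.2479] f [0.6881 0.8758 0.656 ] m [ 0.0417 -0.0048  0.0463] w 0.0873
tool x,y [ 0.0002  0.0001 -1.    ] [-0.2096  0.9778  0.0001] z [0.9778 0.2096 0.0002]
shift mm [ 205.9 -124.7  200.6]
turn deg 0.09903083300172
```

>>> move_arm(commands=[[-1,5,-20,36,0],[-1,15,-40,72,0],[-1,30,-60,108,0],[-1,50,-80,142,0],[-1,70,-100,172,0],[-1,90,-116,193,0],[-1,95,-124,200,0],[-1,95,-124,200,0]])

```text
time: 1.93
position: [0.6088, 0.3081, 0.1499]
tool_rot: [-0.073, 0.705, 0.072, 0.702]
ft_force: [-0.6, 0.0, -0.4]
grip_width: 0.0871
```

```bash
python3 -c "
from h import *
rel([.6097,.3090,.042],12)
a=shot('scene','s1.png');b=shot('top','t1.png')
s=cv2.resize(a['image'][140:320,280:420],None,fx=3.3,fy=3.3,interpolation=cv2.INTER_CUBIC)[:,:,::-1]
cv2.imwrite('pics/s1c.png',s)
"
```

```text
t 1.9333 pos [0.6088 0.3081 0.1499] f [-0.5601  0.0132 -0.3923] m [-0.0063  0.0218  0.0061] w 0.0871
tool x,y [-0.0031 -0.0016 -1.    ] [-0.2044  0.9789 -0.0009] z [ 0.9789  0.2044 -0.0034]
shift mm [107.8   0.8   1.4]
turn deg -0.20378870468856292
```

View pics/s1c.png

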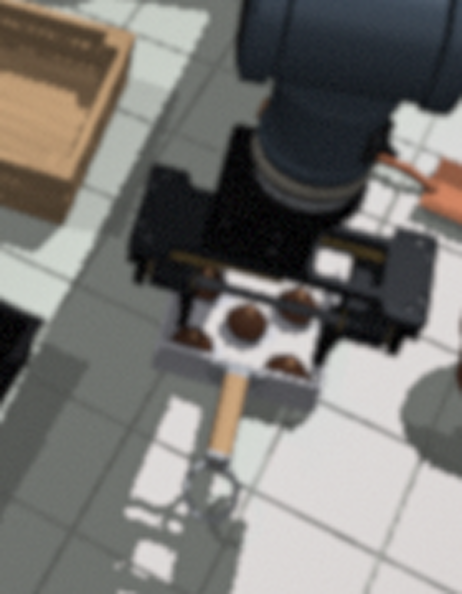

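View pics/t1.png

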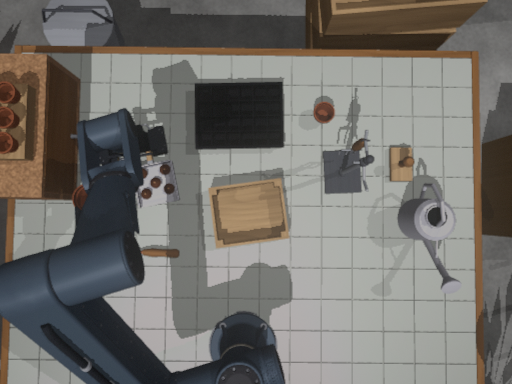

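>>> move_arm(commands=[[-1,25,0,0,0],[-1,50,0,0,0],[-1,75,0,0,0],[-1,95,0,0,0],[-1,104,0,0,0],[-1,107,0,0,0],[-1,107,0,0,0]], newtons=20)

```text
time: 2.62
position: [0.6069, 0.3117, 0.0464]
tool_rot: [-0.074, 0.703, 0.075, 0.703]
ft_force: [0.8, -0.7, 0.8]
grip_width: 0.0868
```

```bash
python3 -c "
from h import *
rel([.6097,.3090,.042],12)
a=shot('scene','s2.png')
s=cv2.resize(a['image'][170:320,290:420],None,fx=4,fy=4,interpolation=cv2.INTER_CUBIC)[:,:,::-1]
cv2.imwrite('pics/s2c.png',s)
"
```

```text
t 2.6167 pos [0.6069 0.3117 0.0464] f [ 0.8492 -0.6858  0.8464] m [ 0.0493  0.012  -0.0405] w 0.0868
tool x,y [ 0.0002  0.0002 -1.    ] [-0.2094  0.9778  0.0002] z [0.9778 0.2094 0.0003]
shift mm [ 4.4 -3.2  2.2]
turn deg 0.0846950154300572
```

View pics/s2c.png

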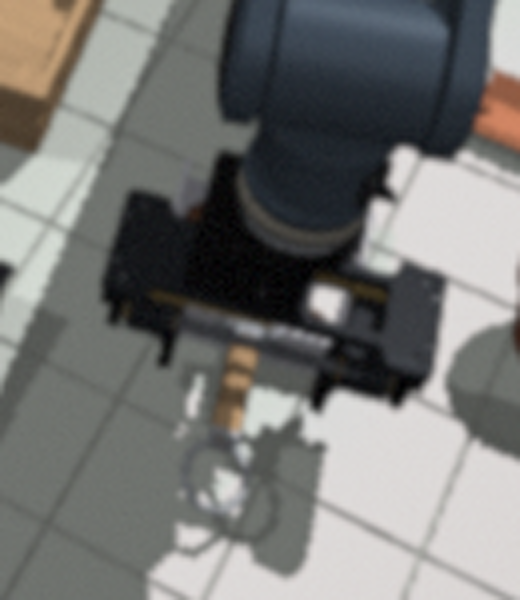

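>>> move_arm(commands=[[-1,4,-3,2,0],[-1,4,-3,2,0],[-1,4,-3,2,0]])

```text
time: 2.92
position: [0.6109, 0.3081, 0.0426]
tool_rot: [-0.074, 0.703, 0.074, 0.704]
ft_force: [-0.9, 0.2, -0.3]
grip_width: 0.0872
```

```bash
python3 -c "
from h import *
rel([.6097,.3090,.042],12)"
```

```text
t 2.9167 pos [0.6109 0.3081 0.0426] f [-0.9338  0.1939 -0.3397] m [0.0431 0.0897 0.0238] w 0.0872
tool x,y [ 0.0017  0.0005 -1.    ] [-0.2076  0.9782  0.0002] z [0.9782 0.2076 0.0017]
shift mm [ 0.6  1.1 -1. ]
turn deg -0.021104318376444553
```

>>> move_arm(commands=[[1,0,0,0,0],[1,0,0,0,0],[1,0,0,0,0],[1,0,0,0,0],[1,0,0,0,0],[1,0,0,0,0],[1,0,0,0,0],[1,0,0,0,0]], newtons=15)

```text
time: 3.58
position: [0.6101, 0.3081, 0.0415]
tool_rot: [-0.074, 0.703, 0.074, 0.703]
ft_force: [0.4, 0.6, -0.8]
grip_width: 0.0416
```

>>> move_arm(commands=[[1,0,0,0,0],[1,0,0,0,0],[1,0,0,0,0],[1,-5,0,0,0],[1,-10,0,0,0],[1,-15,0,0,0],[1,-15,0,0,0]], newtons=60)

```text
time: 4.17
position: [0.6109, 0.3083, 0.0578]
tool_rot: [-0.074, 0.702, 0.074, 0.704]
ft_force: [0.2, 0.1, -3.9]
grip_width: 0.0174
```

```bash
python3 -c "
from h import *
info()
a=shot('scene','s3.png');b=shot('top','t3.png')
s=cv2.resize(a['image'][170:320,290:420],None,fx=4,fy=4,interpolation=cv2.INTER_CUBIC)[:,:,::-1]
cv2.imwrite('pics/s3c.png',s)
"
```

```text
t 4.1667 pos [0.6109 0.3083 0.0578] f [ 0.1582  0.0824 -3.8843] m [ 0.0953 -0.194   0.0973] w 0.0174
```

View pics/s3c.png

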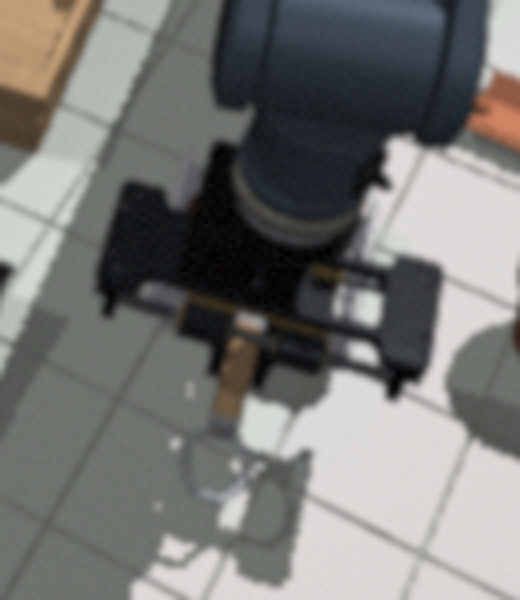

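>>> move_arm(commands=[[1,-15,0,0,0],[1,-35,0,0,0],[1,-55,0,0,0],[1,-75,0,0,0],[1,-90,0,0,0],[1,-95,0,0,0],[1,-95,0,0,0]])

```text
time: 4.85
position: [0.6109, 0.3084, 0.1531]
tool_rot: [-0.074, 0.702, 0.074, 0.704]
ft_force: [0.7, 0.0, -3.2]
grip_width: 0.0177
```

```bash
python3 -c "
from h import *
info()
a=shot('scene','s4.png');b=shot('top','t4.png');pickle.dump((a,b),open('cams.pkl','wb'))
s=cv2.resize(a['image'][150:310,300:420],None,fx=3.6,fy=3.6,interpolation=cv2.INTER_CUBIC)[:,:,::-1]
t=cv2.resize(b['image'][105:225,70:190],None,fx=3.6,fy=3.6,interpolation=cv2.INTER_CUBIC)[:,:,::-1]
cv2.imwrite('pics/s4c.png',s);cv2.imwrite('pics/t4c.png',t)
"
```

```text
t 4.85 pos [0.6109 0.3084 0.1531] f [ 0.6736  0.038  -3.2197] m [ 0.0409 -0.1841 -0.0346] w 0.0177
```

View pics/s4c.png

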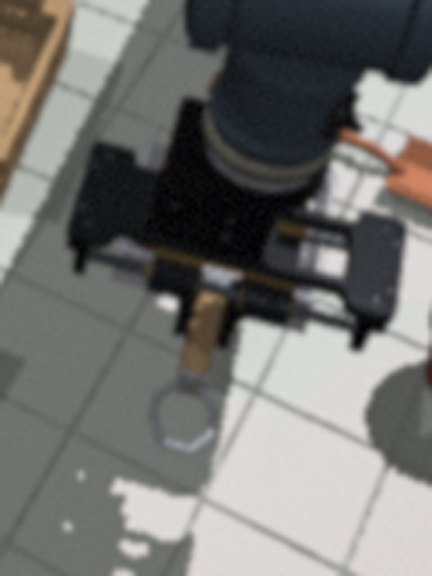

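View pics/t4c.png

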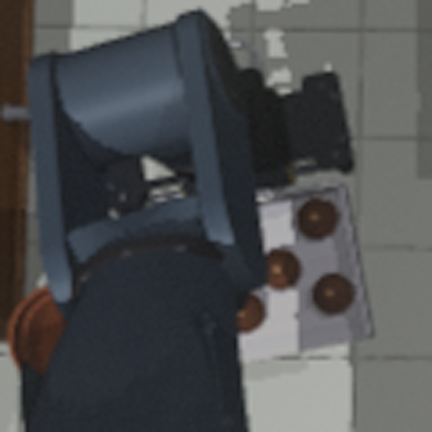

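```bash
cat >> h.py <<'E'
def panpose(tcp,yaw,th,gx=.095,off=.012):
    """pan origin & axes; th tilt deg (lip down positive); gx grip x on pan"""
    y=np.radians(yaw);t=np.radians(th); X=np.array([np.cos(y)*np.cos(t),np.sin(y)*np.cos(t),np.sin(t)]);Y=np.array([-np.sin(y),np.cos(y),0]);Z=np.cross(X,Y)
    g=np.array(tcp)+[0,0,-off]; return g-gx*X-.03*Z,X,Y,Z
def pt(P,x,y,z): return P[0]+x*P[1]+y*P[2]+z*P[3]
E
python3 -c "
from h import *
a,b=pickle.load(open('cams.pkl','rb'))
for th in(0,5,10,15):
    P=panpose([.6109,.3084,.1531],12,th)
    f=lambda p:((proj(a,p)-[300,150]+.5)*3.6-.5).round(0)
    g=lambda p:((proj(b,p)-[70,105]+.5)*3.6-.5).round(0)
    print(th,'hang',f(pt(P,.192,0,.03)),'hend',f(pt(P,.15,0,.03)),'top: FR',g(pt(P,-.065,-.065,.024)),'FR0',g(pt(P,-.065,-.065,0)),'BRt',g(pt(P,.065,-.065,.036)))
"
```

```text
0 hang [178. 445.] hend [191. 388.] top: FR [370. 332.] FR0 [375. 333.] BRt [338. 177.]
5 hang [181. 437.] hend [193. 383.] top: FR [373. 332.] FR0 [377. 330.] BRt [338. 177.]
10 hang [183. 429.] hend [194. 378.] top: FR [375. 329.] FR0 [379. 326.] BRt [339. 178.]
15 hang [186. 419.] hend [196. 373.] top: FR [377. 326.] FR0 [381. 320.] BRt [340. 178.]
```

```bash
python3 -c "
from h import *
rel([.6274,.0165,.165],8.5)"
```

```text
t 4.95 pos [0.6094 0.3079 0.1506] f [ 0.573  -0.3744 -3.0966] m [ 0.0708 -0.1676  0.0172] w 0.0173
tool x,y [-0.0016 -0.0005 -1.    ] [-0.2079  0.9781 -0.0002] z [ 0.9781  0.2079 -0.0017]
shift mm [ -14.2 -288.7  -43. ]
turn deg 3.499889989406185
```

>>> move_arm(commands=[[1,-4,-6,-1,0],[1,-8,-16,-3,0],[1,-12,-31,-5,0.5],[1,-14,-49,-8,1],[1,-14,-69,-11,1.5],[1,-14,-89,-14,2],[1,-14,-109,-17,2.5],[1,-14,-129,-20,3]])

```text
time: 5.62
position: [0.6173, 0.1751, 0.1656]
tool_rot: [-0.055, 0.705, 0.055, 0.705]
ft_force: [0.4, -1.0, -3.7]
grip_width: 0.0174
```

>>> move_arm(commands=[[1,0,-21,0,0],[1,0,-41,0,0],[1,0,-61,0,0],[1,0,-81,0,0],[1,0,-99,0,0],[1,0,-114,0,0],[1,0,-125,0,0],[1,0,-132,0,0]])

```text
time: 6.28
position: [0.6382, 0.0452, 0.1656]
tool_rot: [-0.055, 0.705, 0.055, 0.705]
ft_force: [-0.1, -0.2, -2.8]
grip_width: 0.0179
```

```bash
python3 -c "
from h import *
rel([.6274,.0165,.150],8.5)"
```

```text
t 6.2833 pos [0.6382 0.0452 0.1656] f [-0.0919 -0.2493 -2.7751] m [ 0.0457 -0.1941  0.0624] w 0.0179
tool x,y [ 0.     -0.0003 -1.    ] [-0.1545  0.988  -0.0003] z [ 0.988   0.1545 -0.    ]
shift mm [ 15.6 -26.7 -15.1]
turn deg 0.3887812340515353
```

>>> move_arm(commands=[[1,1,-5,-3,0],[1,3,-12,-7,0],[1,6,-19,-11,0.4],[1,9,-24,-14,0.4],[1,10,-27,-15,0.4],[1,10,-27,-15,0.4],[1,10,-27,-15,0.4]])

```text
time: 6.87
position: [0.6274, 0.0185, 0.1554]
tool_rot: [-0.053, 0.705, 0.053, 0.705]
ft_force: [0.8, 0.1, -3.6]
grip_width: 0.0178
```

```bash
python3 -c "
from h import *
rel([.6274,.0165,.115],8.5)
a=shot('scene','s5.png');b=shot('top','t5.png');pickle.dump((a,b),open('cams.pkl','wb'))
s=cv2.resize(a['image'][80:260,200:350],None,fx=3.3,fy=3.3,interpolation=cv2.INTER_CUBIC)[:,:,::-1]
t=cv2.resize(b['image'][120:260,190:310],None,fx=4,fy=4,interpolation=cv2.INTER_CUBIC)[:,:,::-1]
cv2.imwrite('pics/s5c.png',s);cv2.imwrite('pics/t5c.png',t)
"
```

```text
t 6.8667 pos [0.6274 0.0185 0.1554] f [ 0.7573  0.1333 -3.6122] m [ 0.0678 -0.1712 -0.0553] w 0.0178
tool x,y [-0.0001  0.0003 -1.    ] [-0.1494  0.9888  0.0003] z [ 0.9888  0.1494 -0.0001]
shift mm [40.4 -2.  -0.3]
turn deg 0.09096667991771312
```

View pics/s5c.png

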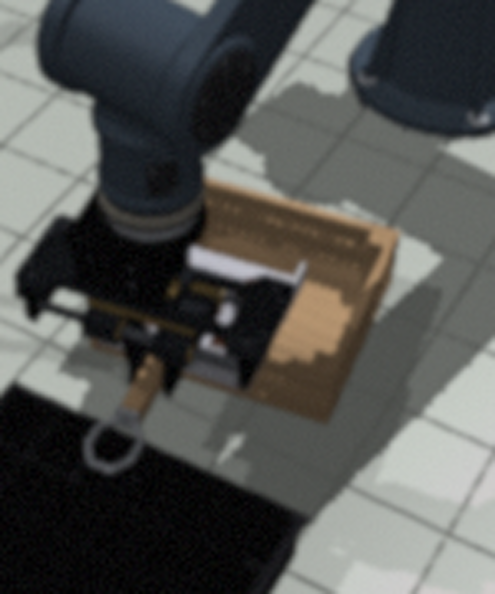

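View pics/t5c.png

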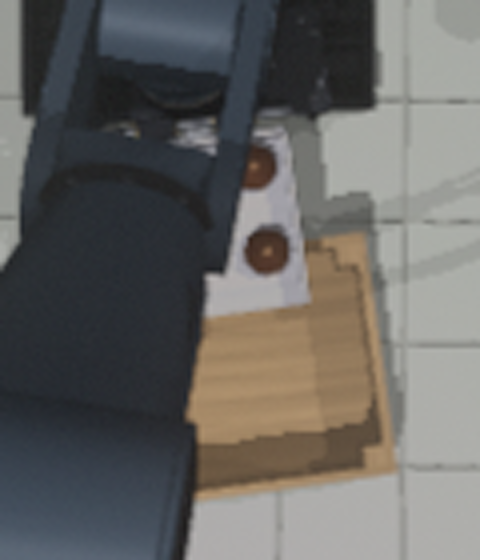

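>>> move_arm(commands=[[1,8,0,0,0],[1,16,0,0,0],[1,22,0,0,0],[1,26,0,0,0],[1,28,0,0,0],[1,28,0,0,0]])

```text
time: 7.47
position: [0.627, 0.0185, 0.1265]
tool_rot: [-0.053, 0.706, 0.053, 0.704]
ft_force: [0.1, -0.9, -3.1]
grip_width: 0.0176
```

```bash
python3 -c "
from h import *
a,b=pickle.load(open('cams.pkl','rb'))
for th in(0,5,10):
    P=panpose([.6274,.0185,.1554],8.5,th)
    f=lambda p:((proj(a,p)-[200,80]+.5)*3.3-.5).round(0)
    g=lambda p:((proj(b,p)-[190,120]+.5)*4-.5).round(0)
    print(th,'hang',f(pt(P,.192,0,.03)),'hend',f(pt(P,.15,0,.03)),'FLtop',f(pt(P,-.065,.065,.024)),'top: FR',g(pt(P,-.065,-.065,.0)))
for i in range(6):
    info(); robot.camera('top')
"
```

```text
0 hang [103. 465.] hend [127. 422.] FLtop [306. 261.] top: FR [309. 300.]
5 hang [102. 457.] hend [126. 418.] FLtop [304. 274.] top: FR [308. 297.]
10 hang [102. 449.] hend [127. 414.] FLtop [302. 287.] top: FR [307. 292.]
t 7.4667 pos [0.627  0.0185 0.1265] f [ 0.076  -0.8638 -3.0976] m [ 0.0302 -0.1835 -0.0373] w 0.0176
t 7.5167 pos [0.6273 0.0184 0.1271] f [ 0.6052  0.223  -3.1428] m [ 0.0871 -0.1133 -0.0071] w 0.0173
t 7.5667 pos [0.6276 0.0184 0.1274] f [ 0.1704  0.6611 -3.6957] m [ 0.0216 -0.2003  0.0175] w 0.0173
t 7.6167 pos [0.6277 0.0183 0.1277] f [ 0.2142 -0.441  -3.0492] m [ 0.081  -0.221   0.0081] w 0.0176
t 7.6667 pos [0.6278 0.0183 0.1279] f [-0.1255  0.144  -2.5307] m [ 0.0823 -0.2081  0.0382] w 0.0175
t 7.7167 pos [0.6278 0.0183 0.1279] f [-0.0743 -0.3896 -3.2327] m [ 0.0963 -0.176   0.0326] w 0.0175
```

>>> move_arm(commands=[[1,5,0,0,0],[1,9,0,0,0],[1,12,0,0,0],[1,14,0,0,0],[1,15,0,0,0],[1,15,0,0,0]])

```text
time: 8.27
position: [0.6272, 0.0184, 0.1121]
tool_rot: [-0.053, 0.705, 0.053, 0.705]
ft_force: [1.1, -0.2, -3.2]
grip_width: 0.0174
```

>>> move_arm(commands=[[1,1,0,0,0],[1,2,0,0,0],[1,2,0,0,0],[1,2,0,0,0]])

```text
time: 8.6
position: [0.6275, 0.0184, 0.1106]
tool_rot: [-0.053, 0.705, 0.053, 0.705]
ft_force: [0.0, 0.4, -3.7]
grip_width: 0.0174
```

>>> move_arm(commands=[[1,1,0,0,0],[1,2,0,0,0],[1,2,0,0,0],[1,2,0,0,0]])

```text
time: 8.93
position: [0.6275, 0.0184, 0.1086]
tool_rot: [-0.053, 0.705, 0.053, 0.705]
ft_force: [0.3, 0.0, -2.5]
grip_width: 0.0177
```

>>> move_arm(commands=[[1,1,0,0,0],[1,1.5,0,0,0],[1,1.5,0,0,0],[1,1.5,0,0,0]])

```text
time: 9.27
position: [0.6278, 0.0184, 0.1076]
tool_rot: [-0.053, 0.705, 0.053, 0.705]
ft_force: [1.5, 0.2, 1.3]
grip_width: 0.0174
```

```bash
python3 -c "
from h import *
for i in range(4):
    info(); robot.camera('top')
"
```

```text
t 9.2667 pos [0.6278 0.0184 0.1076] f [1.4742 0.1598 1.2752] m [0.1024 0.1607 0.0173] w 0.0174
t 9.3167 pos [0.6278 0.0184 0.1075] f [ 1.3622 -0.0784  1.5465] m [0.162  0.1761 0.0072] w 0.0174
t 9.3667 pos [0.6278 0.0184 0.1075] f [0.9593 0.002  2.1754] m [ 0.1081  0.1884 -0.0156] w 0.0175
t 9.4167 pos [0.6278 0.0184 0.1075] f [0.2621 0.2441 1.7643] m [ 0.0915  0.1867 -0.0412] w 0.0177
```

>>> move_arm(commands=[[1,-0.7,0,0,0],[1,-0.7,0,0,0],[1,-0.7,0,0,0]])

```text
time: 9.72
position: [0.6277, 0.0184, 0.1078]
tool_rot: [-0.053, 0.705, 0.053, 0.705]
ft_force: [2.2, 0.8, 0.4]
grip_width: 0.0176
```

```bash
python3 -c "
from h import *
for i in range(3):
    info(); robot.camera('top')
"
```

```text
t 9.7167 pos [0.6277 0.0184 0.1078] f [2.2148 0.8339 0.4367] m [ 0.1115 -0.0419 -0.0184] w 0.0176
t 9.7667 pos [0.6278 0.0184 0.1078] f [ 2.2742 -0.0022  0.1704] m [ 0.1329 -0.0563 -0.0086] w 0.0177
t 9.8167 pos [0.6277 0.0184 0.1078] f [2.3515 1.5436 1.7673] m [ 0.0733 -0.0793 -0.0279] w 0.0174
```

>>> move_arm(commands=[[1,0,0,0,0],[1,0,0,0,0],[1,0,0,0,0],[1,-5,0,-1,0],[1,-10,0,-3,0],[1,-15,0,-5,0],[1,-15,0,-5,0]], newtons=8)

```text
time: 10.45
position: [0.6217, 0.0176, 0.1237]
tool_rot: [-0.053, 0.705, 0.053, 0.705]
ft_force: [-1.0, -0.5, -2.4]
grip_width: 0.018
```

```bash
python3 -c "
from h import *
for i in range(2):
    info(); robot.camera('top')
a=shot('scene','s6.png');b=shot('top','t6.png');pickle.dump((a,b),open('cams.pkl','wb'))
s=cv2.resize(a['image'][80:260,200:350],None,fx=3.3,fy=3.3,interpolation=cv2.INTER_CUBIC)[:,:,::-1]
t=cv2.resize(b['image'][120:260,190:310],None,fx=4,fy=4,interpolation=cv2.INTER_CUBIC)[:,:,::-1]
cv2.imwrite('pics/s6c.png',s);cv2.imwrite('pics/t6c.png',t)
o=robot.get_obs()
for th in(0,5,10,15,20):
    P=panpose(o['position'],8.5,th)
    f=lambda p:((proj(a,p)-[200,80]+.5)*3.3-.5).round(0)
    g=lambda p:((proj(b,p)-[190,120]+.5)*4-.5).round(0)
    print(th,'hang',f(pt(P,.192,0,.03)),'hend',f(pt(P,.15,0,.03)),'FLtop',f(pt(P,-.065,.065,.024)),'top: FR',g(pt(P,-.065,-.065,.0)))
"
```

```text
t 10.45 pos [0.6217 0.0176 0.1237] f [-0.9825 -0.5267 -2.4234] m [ 0.0682  0.0776 -0.027 ] w 0.018
t 10.5 pos [0.6219 0.0176 0.1234] f [-0.7728 -0.8357 -1.4703] m [-0.0452  0.167  -0.0037] w 0.0179
0 hang [107. 485.] hend [131. 443.] FLtop [305. 284.] top: FR [309. 309.]
5 hang [107. 478.] hend [131. 439.] FLtop [304. 296.] top: FR [308. 305.]
10 hang [107. 470.] hend [131. 435.] FLtop [302. 309.] top: FR [307. 300.]
15 hang [108. 462.] hend [131. 430.] FLtop [299. 322.] top: FR [306. 294.]
20 hang [109. 453.] hend [132. 425.] FLtop [296. 336.] top: FR [304. 286.]
```

View pics/s6c.png

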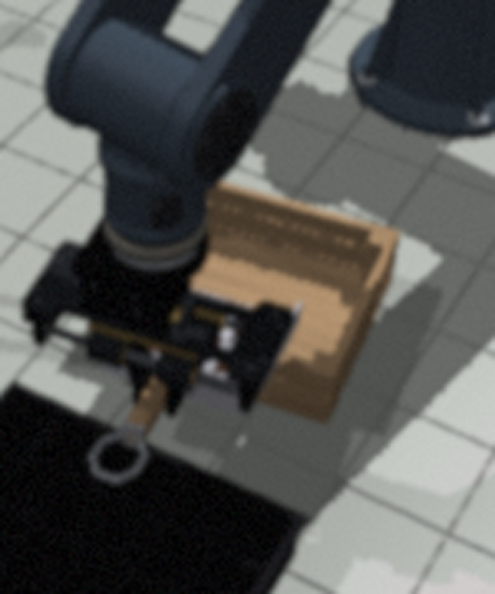

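View pics/t6c.png

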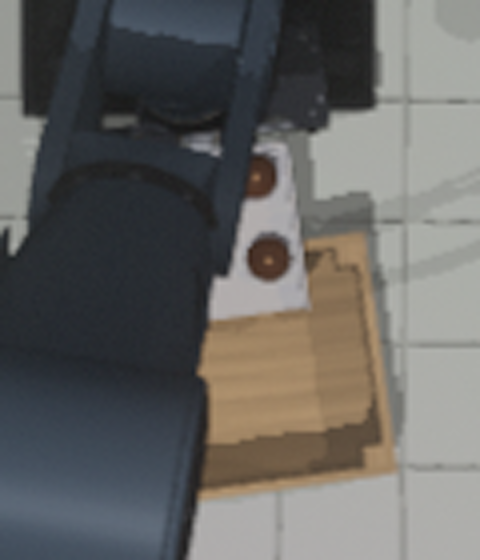

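>>> move_arm(commands=[[1,-5,0,-3,0],[1,-10,0,-5,0],[1,-15,0,-8,0],[1,-20,0,-11,0],[1,-25,0,-14,0],[1,-30,0,-17,0],[1,-30,0,-17,0]])

```text
time: 11.23
position: [0.6052, 0.015, 0.154]
tool_rot: [-0.053, 0.705, 0.053, 0.705]
ft_force: [-1.1, -0.7, -2.1]
grip_width: 0.0178
```

```bash
cat > look.py <<'E'
from h import *
import sys
k=sys.argv[1]
info()
a=shot('scene',f's{k}.png');b=shot('top',f't{k}.png');pickle.dump((a,b),open('cams.pkl','wb'))
s=cv2.resize(a['image'][80:260,200:350],None,fx=3.3,fy=3.3,interpolation=cv2.INTER_CUBIC)[:,:,::-1]
t=cv2.resize(b['image'][140:260,190:310],None,fx=3,fy=3,interpolation=cv2.INTER_CUBIC)[:,:,::-1]
H=max(s.shape[0],t.shape[0]);im=np.zeros((H,s.shape[1]+t.shape[1],3),np.uint8)
im[:s.shape[0],:s.shape[1]]=s;im[:t.shape[0],s.shape[1]:]=t
cv2.imwrite(f'pics/c{k}.png',im[:600,:800])
o=robot.get_obs()
for th in map(float,sys.argv[2:]):
    P=panpose(o['position'],8.5,th)
    f=lambda p:((proj(a,p)-[200,80]+.5)*3.3-.5).round(0)
    g=lambda p:((proj(b,p)-[190,140]+.5)*3-.5).round(0)+[495,0]
    print(th,'hang',f(pt(P,.192,0,.03)),'hend',f(pt(P,.15,0,.03)),'FLtop',f(pt(P,-.065,.065,.024)),'top: FR',g(pt(P,-.065,-.065,.0)))
E
python3 look.py 7 15 25 35
```

```text
t 11.2333 pos [0.6052 0.015  0.154 ] f [-1.0905 -0.6607 -2.133 ] m [-0.0325  0.2346 -0.0003] w 0.0178
15.0 hang [116. 420.] hend [139. 389.] FLtop [308. 285.] top: FR [727. 175.]
25.0 hang [118. 400.] hend [140. 378.] FLtop [302. 314.] top: FR [725. 162.]
35.0 hang [122. 379.] hend [143. 366.] FLtop [294. 344.] top: FR [722. 146.]
```

View pics/c7.png

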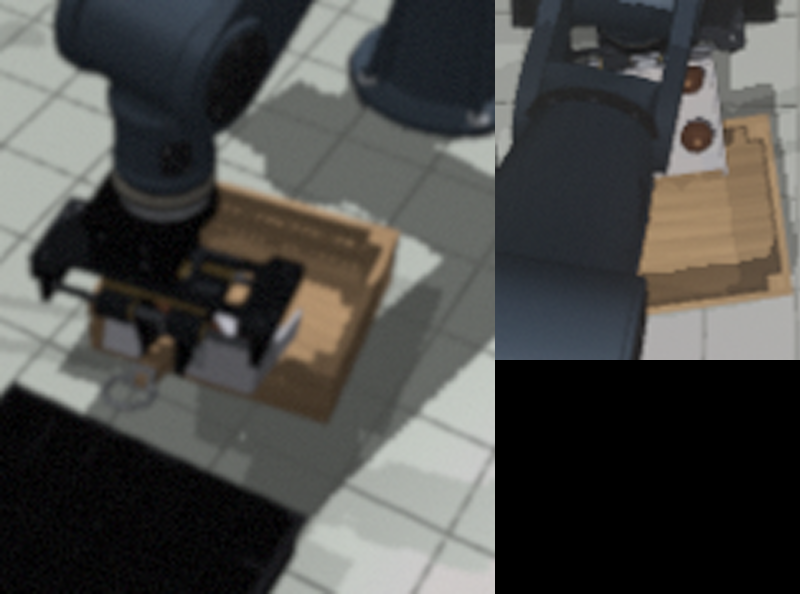

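>>> move_arm(commands=[[1,-5,0,-5,0],[1,-10,0,-10,0],[1,-15,0,-15,0],[1,-19,0,-20,0],[1,-23,0,-26,0],[1,-27,0,-32,0],[1,-27,0,-32,0],[1,-27,0,-32,0]])

```text
time: 12.0
position: [0.5734, 0.0103, 0.1802]
tool_rot: [-0.053, 0.705, 0.053, 0.705]
ft_force: [-0.7, 0.8, -1.5]
grip_width: 0.0178
```

```bash
python3 look.py 8 35 45 55
```

```text
t 12.0 pos [0.5734 0.0103 0.1802] f [-0.695   0.7853 -1.4688] m [0.0819 0.2269 0.0042] w 0.0178
35.0 hang [140. 323.] hend [160. 313.] FLtop [309. 298.] top: FR [727. 175.]
45.0 hang [146. 300.] hend [163. 300.] FLtop [300. 329.] top: FR [723. 155.]
55.0 hang [153. 277.] hend [167. 288.] FLtop [290. 359.] top: FR [720. 133.]
```

View pics/c8.png

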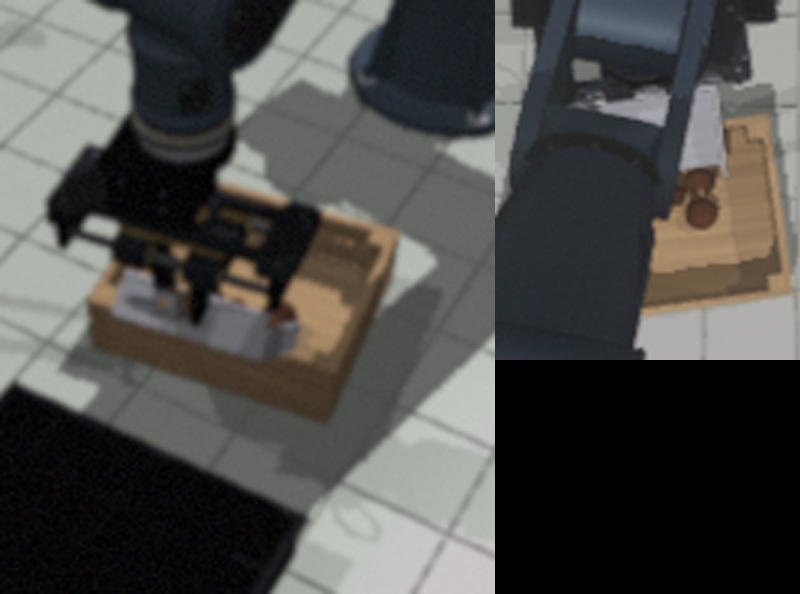

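>>> move_arm(commands=[[1,-2,0,-3,0],[1,-4,0,-7,0],[1,-6,0,-10,0],[1,-6,0,-10,0],[1,-6,0,-10,0],[1,-6,0,-10,0]])

```text
time: 12.6
position: [0.5644, 0.0088, 0.1858]
tool_rot: [-0.053, 0.705, 0.053, 0.705]
ft_force: [0.1, 0.5, -1.7]
grip_width: 0.0178
```

```bash
python3 look.py 9 45 50 55
```

```text
t 12.6 pos [0.5644 0.0088 0.1858] f [ 0.1105  0.4715 -1.7315] m [ 0.0197 -0.0694  0.0054] w 0.0178
45.0 hang [151. 285.] hend [168. 286.] FLtop [304. 317.] top: FR [725. 164.]
50.0 hang [154. 274.] hend [170. 280.] FLtop [299. 332.] top: FR [723. 153.]
55.0 hang [158. 262.] hend [172. 273.] FLtop [294. 347.] top: FR [721. 141.]
```

View pics/c9.png

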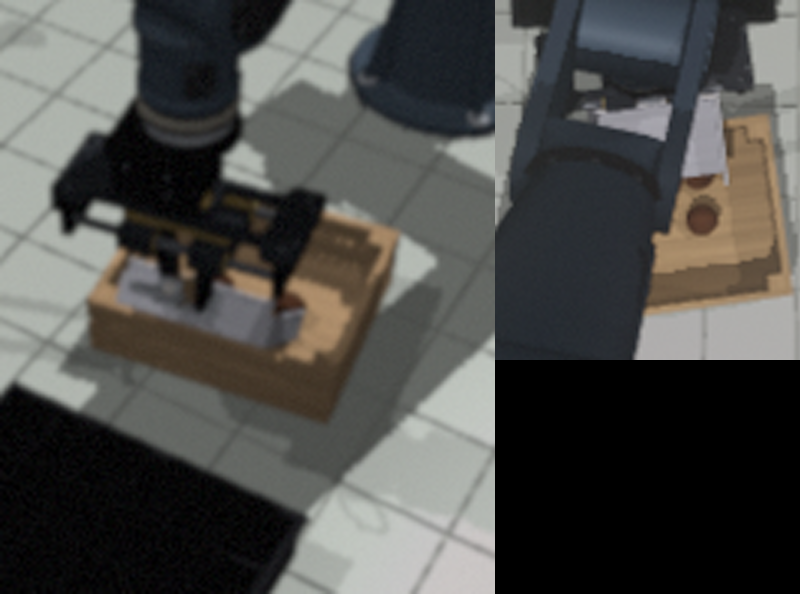

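>>> move_arm(commands=[[1,0,0,0,0],[1,0,0,0,0],[1,-8,0,0,0],[1,-18,0,0,0],[1,-28,0,0,0],[1,-38,0,0,0],[1,-46,0,0,0],[1,-50,0,0,0]], newtons=60)

```text
time: 13.37
position: [0.565, 0.0087, 0.2379]
tool_rot: [-0.053, 0.704, 0.053, 0.706]
ft_force: [0.3, -0.8, -2.8]
grip_width: 0.0175
```

```bash
python3 look.py 10 40 45 50 55
```

```text
t 13.3667 pos [0.565  0.0087 0.2379] f [ 0.2706 -0.7665 -2.8273] m [ 0.0277 -0.0601 -0.0356] w 0.0175
40.0 hang [146. 245.] hend [165. 243.] FLtop [312. 261.] top: FR [728. 172.]
45.0 hang [149. 233.] hend [167. 236.] FLtop [308. 276.] top: FR [726. 161.]
50.0 hang [153. 221.] hend [169. 230.] FLtop [303. 292.] top: FR [724. 150.]
55.0 hang [156. 209.] hend [171. 223.] FLtop [298. 308.] top: FR [722. 138.]
```

View pics/c10.png

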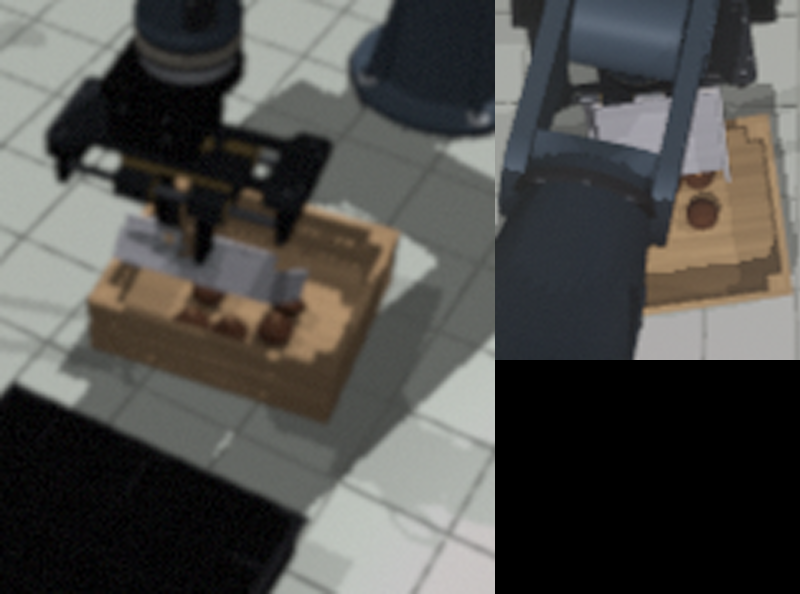

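```bash
python3 - <<'E'
import cv2
a=cv2.imread('pics/s10.png')[110:200,215:315];b=cv2.imread('pics/t10.png')[150:210,210:280]
cv2.imwrite('pics/a10.png',cv2.resize(a,None,fx=8,fy=6.6,interpolation=cv2.INTER_CUBIC))
cv2.imwrite('pics/b10.png',cv2.resize(b,None,fx=8,fy=8,interpolation=cv2.INTER_CUBIC))
E
```

```text
(no output)
```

View pics/a10.png

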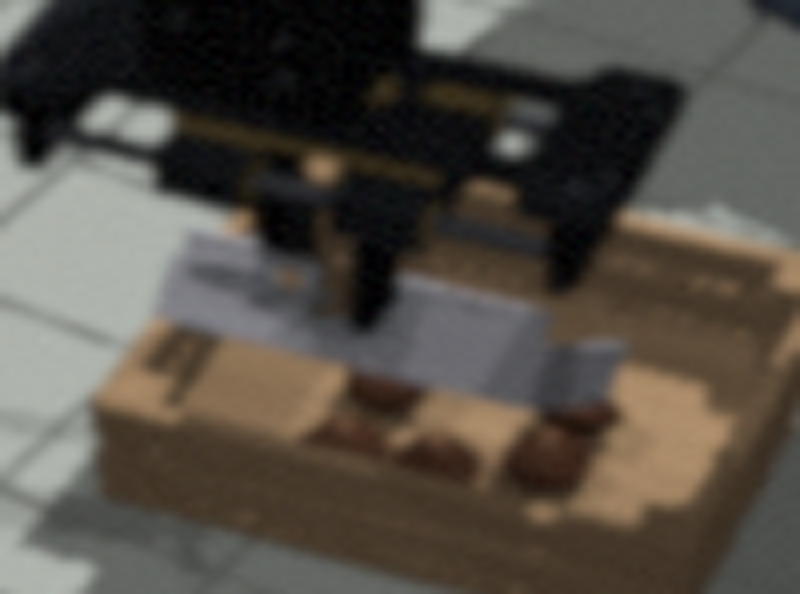

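View pics/b10.png

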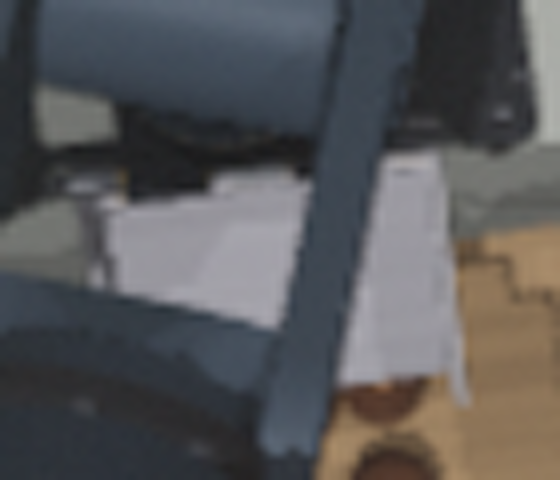

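```bash
python3 - <<'E'
from h import *
from scipy.optimize import least_squares
a,b=pickle.load(open('cams.pkl','rb'));tcp=[.565,.0087,.2379]
S=lambda x,y:(215+(x+.5)/8-.5,110+(y+.5)/6.6-.5);T=lambda x,y:zp(x,y,210,150,8)
ob=[(a,S(625,342),(-.065,.065,.024)),(a,S(550,318),(.065,.065,.036)),(a,S(185,232),(.065,-.065,.036)),(a,S(160,318),(.065,-.065,0)),(a,S(520,405),(.065,.065,0)),(b,T(467,402),(-.065,-.065,.024)),(b,T(440,155),(.065,-.065,.036))]
def f(v): 
    P=panpose(tcp,v[0]*10,v[1]*10,v[2]/100,v[3]/100); return np.concatenate([proj(c,pt(P,*m))-p for c,p,m in ob])
r=least_squares(f,[.85,4.5,9.5,1.2]);print(r.x,r.fun.round(1))
E
```

```text
[0.9106 4.2886 9.6342 1.5178] [ 0.5  0.3  1.3  0.  -0.5 -0.5 -0.9 -0.1  1.2  0.6  0.3  0.2  0.  -0.5]
```

>>> move_arm(commands=[[1,0,0,8,0],[1,4,0,18,0],[1,12,0,26,0],[1,22,0,30,0],[1,30,0,30,0],[1,32,0,30,0],[1,32,0,30,0]])

```text
time: 14.05
position: [0.5924, 0.0135, 0.2016]
tool_rot: [-0.053, 0.707, 0.053, 0.703]
ft_force: [-0.4, 0.3, -2.6]
grip_width: 0.0174
```

```bash
python3 -c "
from h import *
for i in range(4): info(); robot.camera('top')"
```

```text
t 14.05 pos [0.5924 0.0135 0.2016] f [-0.4     0.3496 -2.6352] m [ 0.0594 -0.0889 -0.0234] w 0.0174
t 14.1 pos [0.593  0.0134 0.2026] f [ 0.0542  0.3782 -1.7452] m [ 0.0238 -0.072  -0.0169] w 0.0177
t 14.15 pos [0.5934 0.0134 0.2033] f [-0.2727 -0.6288 -2.6452] m [ 0.0498 -0.0745  0.0071] w 0.0174
t 14.2 pos [0.5937 0.0132 0.2038] f [-0.0135  0.2499 -2.0149] m [ 0.0386 -0.0264 -0.0142] w 0.0176
```

>>> move_arm(commands=[[1,1,0,0,0],[1,2,0,0,0],[1,3,0,0,0],[1,3,0,0,0],[1,3,0,0,0]])

```text
time: 14.67
position: [0.5938, 0.0133, 0.2008]
tool_rot: [-0.053, 0.705, 0.053, 0.705]
ft_force: [0.8, 0.1, -1.9]
grip_width: 0.0174
```

>>> move_arm(commands=[[1,1,0,0,0],[1,2,0,0,0],[1,2,0,0,0],[1,2,0,0,0]])

```text
time: 15.0
position: [0.5935, 0.0133, 0.1986]
tool_rot: [-0.053, 0.705, 0.053, 0.705]
ft_force: [-0.8, 0.6, -2.3]
grip_width: 0.0179
```

>>> move_arm(commands=[[1,1,0,0,0],[1,2,0,0,0],[1,3,0,0,0],[1,3,0,0,0]])

```text
time: 15.33
position: [0.5934, 0.0132, 0.196]
tool_rot: [-0.053, 0.705, 0.053, 0.705]
ft_force: [-2.3, -0.3, 2.3]
grip_width: 0.0174
```

```bash
python3 look.py 11 43
```

```text
t 15.3333 pos [0.5934 0.0132 0.196 ] f [-2.3169 -0.306   2.3459] m [-0.178   0.7822 -0.0155] w 0.0174
43.0 hang [132. 308.] hend [151. 306.] FLtop [295. 326.] top: FR [722. 140.]
```

View pics/c11.png

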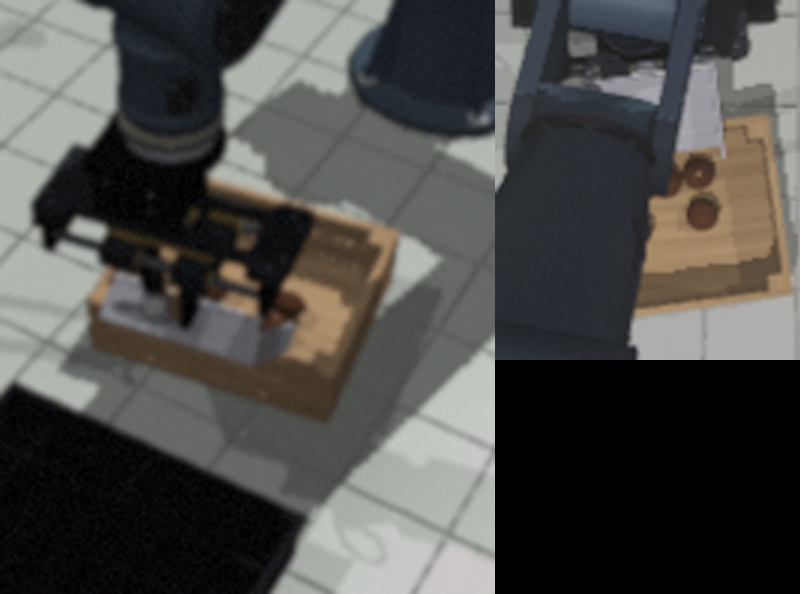

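>>> move_arm(commands=[[1,-1,0,0,0],[1,-1,0,0,0],[1,-1,0,0,0],[1,3,0,5,0],[1,8,0,11,0],[1,13,0,17,0],[1,18,0,22,0],[1,18,0,22,0]], newtons=8)

```text
time: 16.1
position: [0.6167, 0.0168, 0.1762]
tool_rot: [-0.053, 0.705, 0.053, 0.705]
ft_force: [0.4, 1.2, -2.1]
grip_width: 0.0177
```

```bash
python3 look.py 12 30 35 40
```

```text
t 16.1 pos [0.6167 0.0168 0.1762] f [ 0.4446  1.1801 -2.0585] m [ 0.0185 -0.0714  0.015 ] w 0.0177
30.0 hang [113. 379.] hend [135. 362.] FLtop [296. 319.] top: FR [722. 143.]
35.0 hang [115. 368.] hend [136. 355.] FLtop [292. 334.] top: FR [721. 135.]
40.0 hang [118. 356.] hend [138. 349.] FLtop [288. 350.] top: FR [719. 126.]
```

View pics/c12.png

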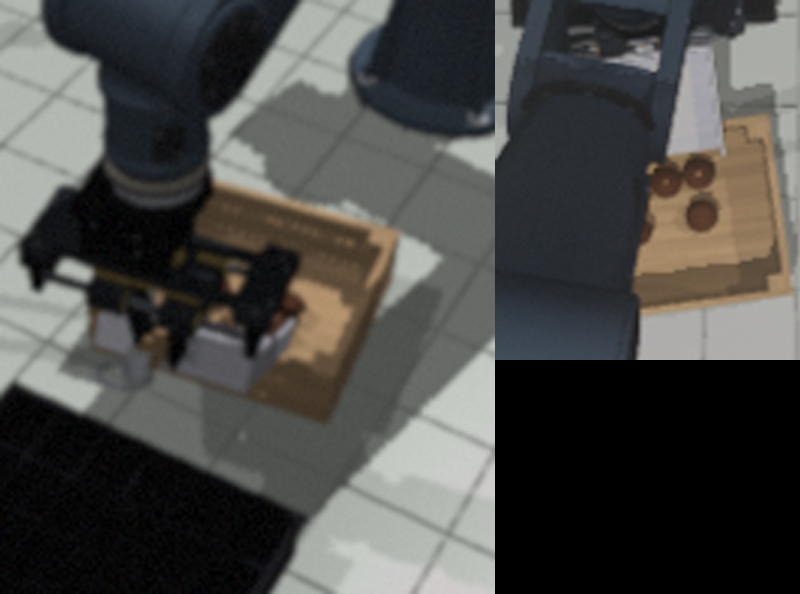

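>>> move_arm(commands=[[1,0,0,0,0],[1,0,0,0,0],[1,-10,0,0,0],[1,-25,0,0,0],[1,-45,0,0,0],[1,-65,0,0,0],[1,-80,0,0,0],[1,-85,0,0,0]], newtons=60)

```text
time: 16.87
position: [0.6172, 0.0164, 0.2668]
tool_rot: [-0.054, 0.703, 0.052, 0.707]
ft_force: [0.1, -0.1, -2.0]
grip_width: 0.0177
```

```bash
python3 look.py 13 30; python3 - <<'E'
import cv2
a=cv2.imread('pics/s13.png')[80:200,205:305];b=cv2.imread('pics/t13.png')[130:210,200:280]
cv2.imwrite('pics/a13.png',cv2.resize(a,None,fx=8,fy=5,interpolation=cv2.INTER_CUBIC))
cv2.imwrite('pics/b13.png',cv2.resize(b,None,fx=7,fy=7,interpolation=cv2.INTER_CUBIC))
E
```

```text
t 16.8667 pos [0.6172 0.0164 0.2668] f [ 0.1025 -0.0768 -1.9825] m [ 0.1027 -0.1568 -0.0449] w 0.0177
30.0 hang [107. 292.] hend [131. 277.] FLtop [302. 246.] top: FR [725. 138.]
```

View pics/a13.png

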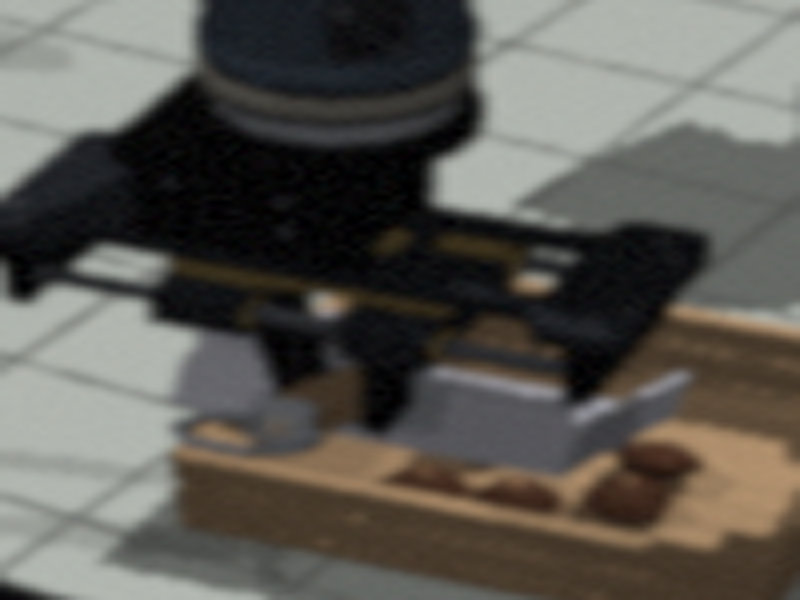

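View pics/b13.png

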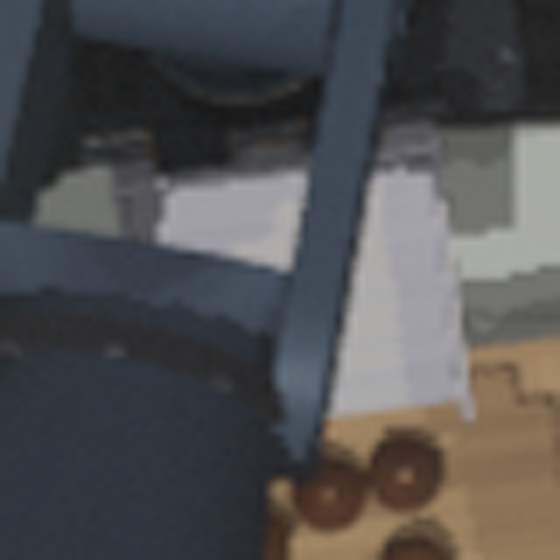

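```bash
python3 - <<'E'
from h import *
from scipy.optimize import least_squares
a,b=pickle.load(open('cams.pkl','rb'));tcp=[.6172,.0164,.2668]
S=lambda x,y:(205+(x+.5)/8-.5,80+(y+.5)/5-.5);T=lambda x,y:zp(x,y,200,130,7)
ob=[(a,S(690,375),(-.065,.065,.024)),(a,S(570,410),(.065,.065,.036)),(a,S(562,470),(.065,.065,0)),(a,S(230,433),(.171,0,.03)),(a,S(425,372),(.065,0.01,.036)),(b,T(470,415),(-.065,-.065,.024)),(b,T(440,135),(.065,-.065,.036))][:]
ob.pop(4)
def f(v): 
    P=panpose(tcp,v[0]*10,v[1]*10,v[2]/100,v[3]/100); return np.concatenate([proj(c,pt(P,*m))-p for c,p,m in ob])
r=least_squares(f,[.85,3,9.5,1.2]);print(r.x,r.fun.round(1))
for i in range(3):info();robot.camera('top')
E
```

```text
[0.7614 2.9554 9.1347 1.1998] [ 0.7 -0.5  1.8 -0.6 -0.5  1.5  1.  -0.2 -0.5 -0.4 -0.4 -0.7]
t 16.9667 pos [0.6162 0.0165 0.2647] f [-0.1506 -0.4919 -2.2427] m [ 0.0492 -0.0488 -0.0081] w 0.0177
t 17.0167 pos [0.6154 0.0166 0.2632] f [-0.7691 -1.0087 -2.3545] m [ 0.0144 -0.1024 -0.0387] w 0.018
t 17.0667 pos [0.6149 0.0167 0.2623] f [-0.1369  0.1385 -2.6921] m [ 0.0602 -0.0321 -0.0226] w 0.0174
```

```bash
python3 -c "
from h import *
rel([.47,-.20,.32],2.6);rel([.41,-.3225,.325],2.6);print(robot.get_obs()['q'])"
```

```text
t 17.1167 pos [0.6147 0.0167 0.2617] f [-0.1112  0.0637 -2.5338] m [ 0.0128 -0.023   0.0212] w 0.0174
tool x,y [-0.0023  0.0004 -1.    ] [-0.1495  0.9888  0.0007] z [ 0.9888  0.1495 -0.0022]
shift mm [ -58.  -192.6 -175.6]
turn deg 5.99556765492153
t 17.1167 pos [0.6147 0.0167 0.2617] f [-0.1112  0.0637 -2.5338] m [ 0.0128 -0.023   0.0212] w 0.0174
tool x,y [-0.0023  0.0004 -1.    ] [-0.1495  0.9888  0.0007] z [ 0.9888  0.1495 -0.0022]
shift mm [ -62.9 -304.7 -253.2]
turn deg 5.99556765492153
[-0.1544  0.4995  1.4417  0.      1.2027 -1.8752]
```

>>> move_arm(commands=[[1,-8,-6,-5,1],[1,-18,-18,-14,2],[1,-30,-35,-28,3],[1,-42,-55,-46,4],[1,-50,-76,-66,5],[1,-56,-97,-86,6],[1,-58,-118,-106,6],[1,-58,-138,-126,6]])

```text
time: 17.78
position: [0.5104, -0.141, 0.3222]
tool_rot: [-0.016, 0.706, 0.015, 0.707]
ft_force: [1.0, -0.8, -2.6]
grip_width: 0.0173
```

>>> move_arm(commands=[[1,0,-22,-18,0],[1,0,-42,-34,0],[1,0,-58,-46,0],[1,0,-68,-54,0],[1,0,-72,-56,0],[1,0,-72,-56,0],[1,0,-72,-56,0]])

```text
time: 18.37
position: [0.4588, -0.2133, 0.3211]
tool_rot: [-0.015, 0.707, 0.016, 0.707]
ft_force: [0.8, -0.6, -2.5]
grip_width: 0.0173
```

```bash
python3 -c "
from h import *
rel([.41,-.3225,.325],2.6)
a=shot('scene','s14.png');b=shot('top','t14.png')"
```

```text
t 18.3667 pos [ 0.4588 -0.2133  0.3211] f [ 0.7816 -0.5784 -2.4705] m [ 0.0791 -0.0648  0.0096] w 0.0173
tool x,y [ 0.0005  0.0002 -1.    ] [-0.044   0.999   0.0002] z [0.999  0.044  0.0005]
shift mm [  -4.  -106.9  -53.6]
turn deg -0.07661150468271671
```

View pics/s14.png

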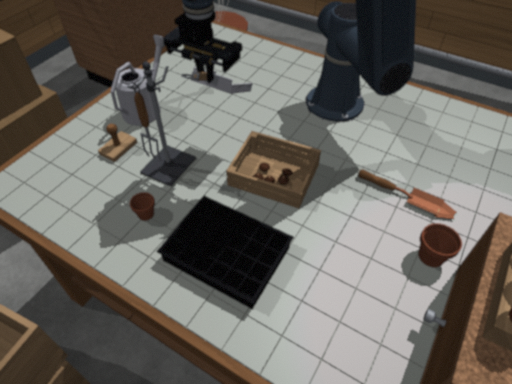

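View pics/t14.png

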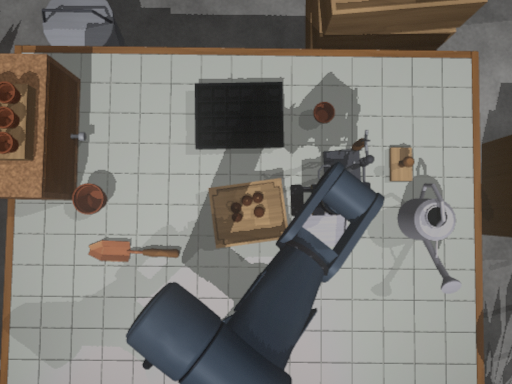

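>>> move_arm(commands=[[1,-2,-6,-10,0],[1,-3,-18,-24,0],[1,-4,-34,-38,0],[1,-4,-54,-48,0],[1,-4,-74,-53,0],[1,-4,-92,-54,0],[1,-4,-104,-54,0],[1,-4,-107,-54,0]])

```text
time: 19.13
position: [0.4104, -0.3248, 0.3248]
tool_rot: [-0.016, 0.707, 0.015, 0.707]
ft_force: [0.6, -0.0, -2.9]
grip_width: 0.0179
```

```bash
python3 -c "
from h import *
robot.camera('top');robot.camera('top')
rel([.41,-.3225,.325],2.6)
a=shot('scene','s15.png');b=shot('top','t15.png');pickle.dump((a,b,robot.get_obs()['position']),open('cams.pkl','wb'))
s=cv2.resize(a['image'][20:120,130:240],None,fx=7,fy=5.9,interpolation=cv2.INTER_CUBIC)[:,:,::-1]
t=cv2.resize(b['image'][130:240,300:410],None,fx=5.4,fy=5.4,interpolation=cv2.INTER_CUBIC)[:,:,::-1]
cv2.imwrite('pics/a15.png',s);cv2.imwrite('pics/b15.png',t)"
```

```text
t 19.2333 pos [ 0.4101 -0.3227  0.3245] f [ 0.1865 -0.185  -2.4523] m [ 0.093  -0.0457  0.0057] w 0.0177
tool x,y [-0.0002  0.001  -1.    ] [-0.045  0.999  0.001] z [ 0.999   0.045  -0.0002]
shift mm [-0.5  0.2 -0.1]
turn deg -0.0236063453147608
```

View pics/a15.png

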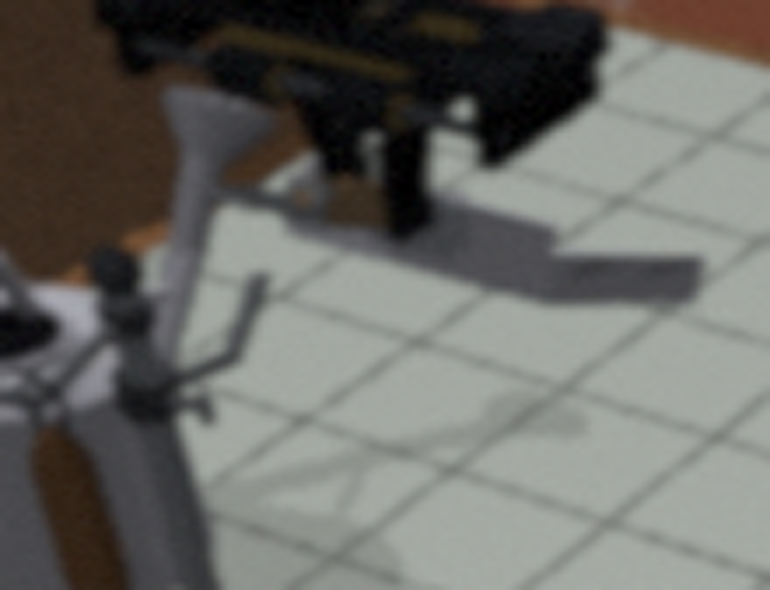

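View pics/b15.png

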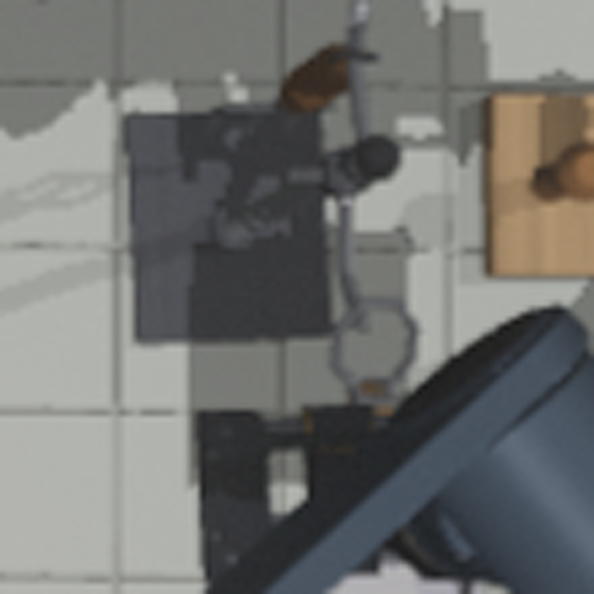

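```bash
python3 -c "
from h import *
a,b,p=pickle.load(open('cams.pkl','rb'))
S=lambda x,y:(130+(x+.5)/7-.5,20+(y+.5)/5.9-.5);T=lambda x,y:zp(x,y,300,130,5.4)
print('hang',tri(b,T(378,303),a,S(220,191)))
print('loopc',tri(b,T(375,345),a,S(262,198)))
print('hend',tri(b,T(373,384),a,S(318,205)))
for z in(.35,.36):print(onz(b,*T(378,303),z),onz(b,*T(375,345),z))
print('tip',tri(b,T(358,326),a,S(263,280)))
print('bend',tri(b,T(346,275),a,S(238,355)), 'expect tip/bend proj', )
P=panpose(p,2.6,30,.095,.0135);print(pt(P,.192,0,.03),pt(P,.171,0,.03))
print(p)
"
```

```text
hang (array([ 0.4951, -0.3192,  0.3616]), np.float64(0.006668719143745015))
loopc (array([ 0.4756, -0.32  ,  0.348 ]), np.float64(0.0037807238584868503))
hend (array([ 0.4551, -0.3182,  0.3352]), np.float64(0.005899401186590923))
[ 0.4938 -0.3194  0.35  ] [ 0.4743 -0.318   0.35  ]
[ 0.4931 -0.3169  0.36  ] [ 0.4739 -0.3154  0.36  ]
tip (array([ 0.4857, -0.3202,  0.3117]), np.float64(0.0016847745334675416))
bend (array([ 0.5109, -0.3192,  0.2871]), np.float64(0.0015321883146423906)) expect tip/bend proj
[ 0.4939 -0.3176  0.3594] [ 0.4757 -0.3185  0.3489]
[ 0.4099 -0.3214  0.3244]
```

>>> move_arm(commands=[[1,3,-0.5,3,0],[1,8,-1,6,0],[1,16,-1,8,0],[1,26,-1,10,0],[1,36,-1,12,0],[1,44,-1,14,0],[1,50,-1,15,0],[1,50,-1,15,0]])

```text
time: 20.0
position: [0.4244, -0.322, 0.2727]
tool_rot: [-0.015, 0.708, 0.017, 0.706]
ft_force: [0.3, -0.1, -2.4]
grip_width: 0.0177
```

```bash
cat > look2.py <<'E'
from h import *
import sys
k=sys.argv[1]
a=shot('scene',f's{k}.png');b=shot('top',f't{k}.png');o,M=info();pickle.dump((a,b,o['position']),open('cams.pkl','wb'))
s=cv2.resize(a['image'][20:120,130:240],None,fx=4,fy=5,interpolation=cv2.INTER_CUBIC)[:,:,::-1]
t=cv2.resize(b['image'][150:240,330:395],None,fx=5.5,fy=5.5,interpolation=cv2.INTER_CUBIC)[:,:,::-1]
im=np.zeros((500,800,3),np.uint8);im[:500,:440]=s[:500];im[:495,440:440+t.shape[1]]=t[:495]
cv2.imwrite(f'pics/c{k}.png',im)
E
python3 look2.py 16
```

```text
t 20.1 pos [ 0.4249 -0.3228  0.2743] f [-0.0698 -0.9037 -2.1341] m [ 0.013  -0.0641 -0.0143] w 0.0175
```

View pics/c16.png

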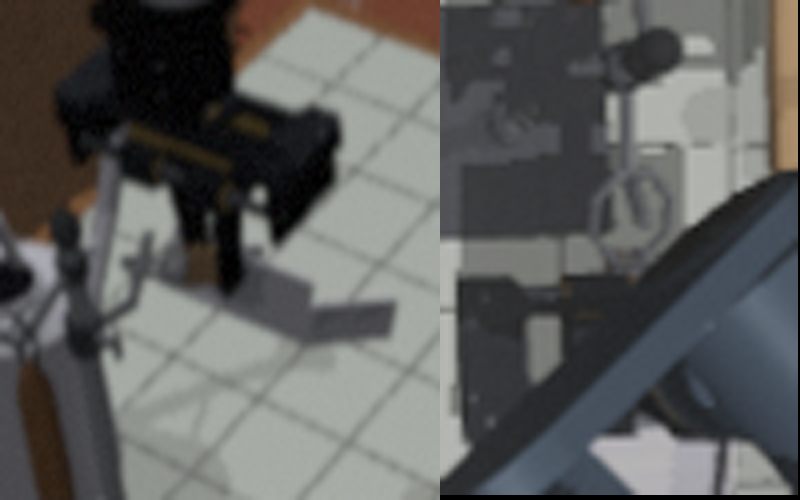

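>>> move_arm(commands=[[1,3,0,1,0],[1,6,0,1.5,0],[1,9,0,2,0],[1,12,0,2,0],[1,12,0,2,0],[1,12,0,2,0]])

```text
time: 20.6
position: [0.4271, -0.3228, 0.2628]
tool_rot: [-0.016, 0.707, 0.016, 0.707]
ft_force: [0.9, 0.3, -1.7]
grip_width: 0.0177
```

>>> move_arm(commands=[[1,1,0,0,0],[1,2,0,0,0],[1,3,0,0,0],[1,3,0,0,0]])

```text
time: 20.93
position: [0.428, -0.3233, 0.2608]
tool_rot: [-0.017, 0.706, 0.015, 0.708]
ft_force: [2.1, 1.0, 4.1]
grip_width: 0.0176
```

```bash
python3 look2.py 17; python3 -c "
from h import *
info()"
```

```text
t 21.0333 pos [ 0.428  -0.3233  0.2607] f [2.7565 1.0775 4.8272] m [ 0.1995 -1.0023  0.0675] w 0.0175
t 21.0333 pos [ 0.428  -0.3233  0.2607] f [2.7565 1.0775 4.8272] m [ 0.1995 -1.0023  0.0675] w 0.0175
```

View pics/c17.png

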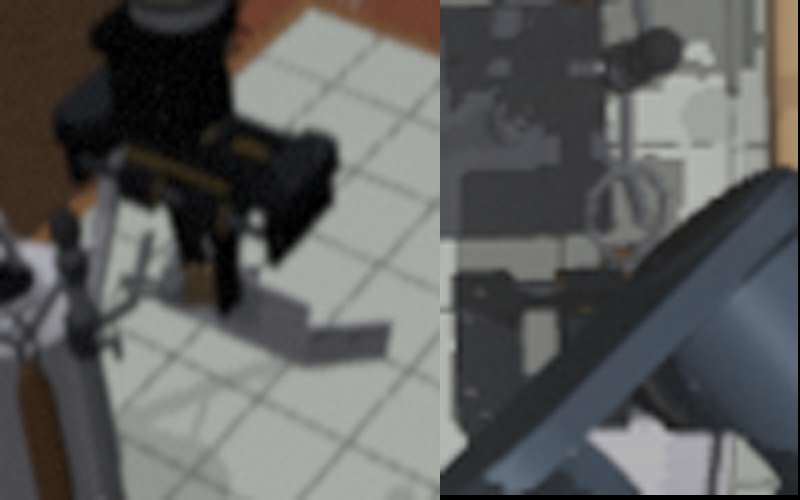

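>>> move_arm(commands=[[1,-1,0,1,0],[1,-1.5,0,2,0],[1,-1.5,0,2,0],[1,-1.5,0,2,0]])

```text
time: 21.37
position: [0.4287, -0.3226, 0.2608]
tool_rot: [-0.016, 0.707, 0.016, 0.707]
ft_force: [1.6, -0.3, -0.1]
grip_width: 0.0178
```

```bash
python3 -c "
from h import *
for i in range(4):info();robot.camera('top')"
```

```text
t 21.3667 pos [ 0.4287 -0.3226  0.2608] f [ 1.5547 -0.3118 -0.0999] m [ 0.0146 -0.4873 -0.0367] w 0.0178
t 21.4167 pos [ 0.4287 -0.3226  0.2608] f [ 2.4678 -0.8617  0.1249] m [ 0.034  -0.4479 -0.0242] w 0.0175
t 21.4667 pos [ 0.4287 -0.3226  0.2608] f [ 2.179  -0.6597  0.161 ] m [-0.0223 -0.4864 -0.0203] w 0.0176
t 21.5167 pos [ 0.4287 -0.3225  0.2609] f [ 1.2768 -0.3739  0.0903] m [-0.054  -0.4662  0.0055] w 0.0175
```

>>> move_arm(commands=[[1,0,0,0,0],[1,0,0,0,0],[1,0,0,0,0],[1,3,0,2,0],[1,6,0,4,0],[1,9,0,5.5,0],[1,11,0,7,0],[1,11,0,7,0]], newtons=8)

```text
time: 22.23
position: [0.4361, -0.3221, 0.2496]
tool_rot: [-0.016, 0.707, 0.016, 0.707]
ft_force: [1.3, 0.9, -3.1]
grip_width: 0.0182
```

```bash
python3 look2.py 18
```

```text
t 22.3333 pos [ 0.4359 -0.3222  0.2499] f [ 0.1984 -0.1388 -2.5448] m [-0.0062 -0.0767  0.0217] w 0.0179
```

View pics/c18.png

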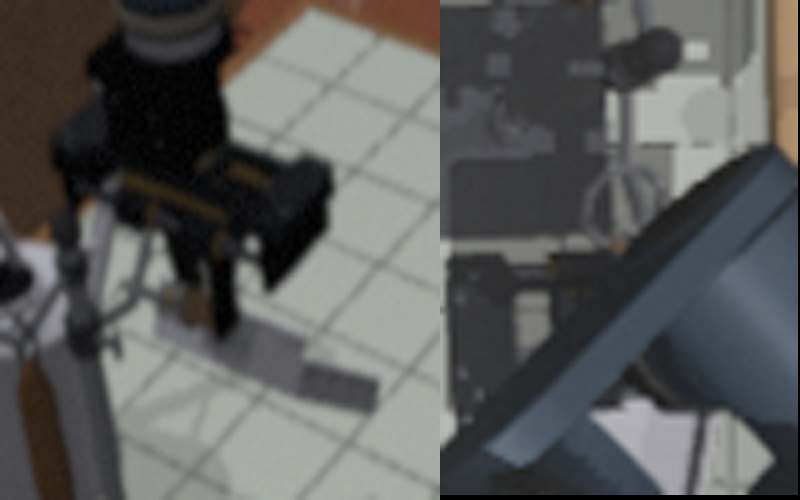

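```bash
python3 - <<'E'
from h import *
a,b,p=pickle.load(open('cams.pkl','rb'))
cv2.imwrite('pics/a18.png',cv2.resize(a['image'][55:115,140:240],None,fx=8,fy=10,interpolation=cv2.INTER_CUBIC)[:,:,::-1])
cv2.imwrite('pics/b18.png',cv2.resize(b['image'][165:205,345:385],None,fx=14,fy=14,interpolation=cv2.INTER_CUBIC)[:,:,::-1])
for th in(30,35,40,45,50):
    P=panpose(p,2.6,th,.095,.0135)
    f=lambda q:((proj(a,q)-[140,55]+.5)*[8,10]-.5).round(0)
    g=lambda q:((proj(b,q)-[345,165]+.5)*14-.5).round(0)
    print(th,'hangpt',pt(P,.192,0,.03),f(pt(P,.192,0,.03)),g(pt(P,.192,0,.03)),'FLtop',f(pt(P,-.065,.065,.024)),'FLbot',f(pt(P,-.065,.065,0)),'BLtop',f(pt(P,.065,.065,.036)),'hend',f(pt(P,.15,0,.03)))
E
```

```text
30 hangpt [ 0.5198 -0.3184  0.2849] [176. 276.] [257. 180.] FLtop [700. 329.] FLbot [687. 403.] BLtop [537. 306.] hend [250. 271.]
35 hangpt [ 0.5152 -0.3186  0.2921] [180. 244.] [268. 201.] FLtop [691. 372.] FLbot [676. 445.] BLtop [536. 315.] hend [253. 254.]
40 hangpt [ 0.5101 -0.3188  0.2988] [186. 213.] [278. 226.] FLtop [681. 414.] FLbot [664. 487.] BLtop [535. 324.] hend [256. 237.]
45 hangpt [ 0.5044 -0.3191  0.305 ] [193. 182.] [287. 254.] FLtop [670. 456.] FLbot [650. 528.] BLtop [533. 333.] hend [260. 220.]
50 hangpt [ 0.4981 -0.3194  0.3108] [202. 152.] [297. 286.] FLtop [657. 497.] FLbot [636. 567.] BLtop [532. 342.] hend [265. 204.]
```

View pics/a18.png

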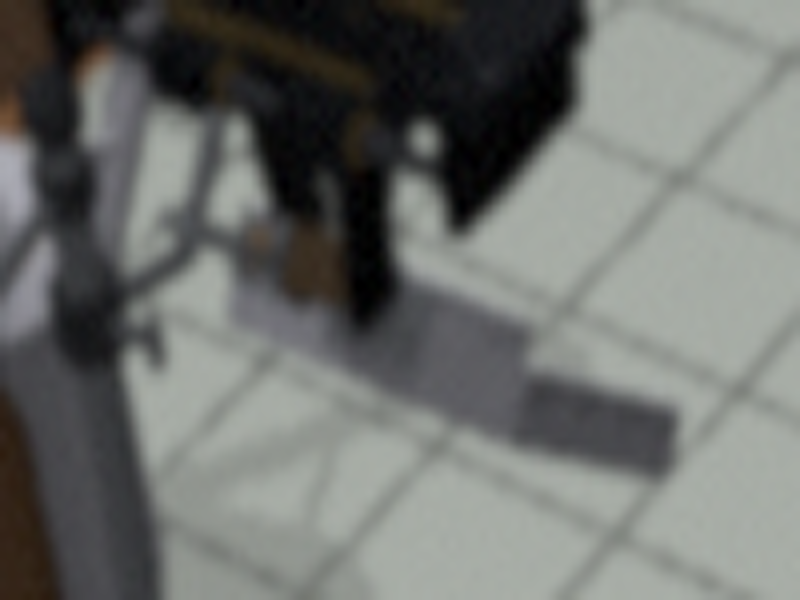

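View pics/b18.png

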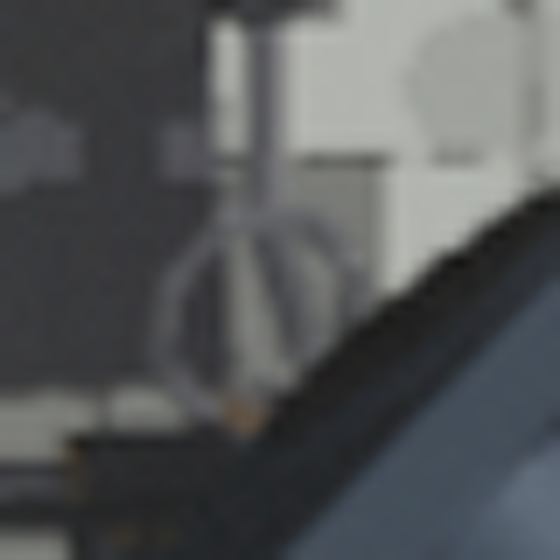

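>>> move_arm(commands=[[1,0,0,0,0],[1,0,0,0,0],[1,0,0,0,0],[1,1,0,0,0],[1,2,0,0,0],[1,2,0,0,0],[1,2,0,0,0]], newtons=60)

```text
time: 22.92
position: [0.4365, -0.3227, 0.2487]
tool_rot: [-0.016, 0.706, 0.016, 0.708]
ft_force: [1.5, 1.0, 0.9]
grip_width: 0.0172
```

```bash
python3 -c "
from h import *
for i in range(3):info();robot.camera('top')"
```

```text
t 22.9167 pos [ 0.4365 -0.3227  0.2487] f [1.4654 1.019  0.9336] m [ 0.1145 -0.5138 -0.0186] w 0.0172
t 22.9667 pos [ 0.4365 -0.3227  0.2487] f [2.1584 0.3337 0.2126] m [ 0.068  -0.5428 -0.0161] w 0.0174
t 23.0167 pos [ 0.4365 -0.3227  0.2487] f [1.4719 0.5642 1.9602] m [ 0.0448 -0.5764  0.0231] w 0.0175
```

>>> move_arm(commands=[[1,-0.5,0,0.5,0],[1,-0.5,0,0.5,0],[1,-0.5,0,0.5,0]])

```text
time: 23.32
position: [0.4365, -0.3225, 0.2488]
tool_rot: [-0.016, 0.707, 0.016, 0.707]
ft_force: [2.0, 0.3, 0.5]
grip_width: 0.0173
```

>>> move_arm(commands=[[-0.5,0,0,0,0],[-0.5,0,0,0,0],[-0.5,0,0,0,0],[-0.5,0,0,0,0],[-0.5,0,0,0,0],[-0.5,0,0,0,0],[-0.5,0,0,0,0],[-0.5,0,0,0,0]])

```text
time: 23.98
position: [0.4363, -0.3223, 0.2487]
tool_rot: [-0.016, 0.707, 0.016, 0.707]
ft_force: [-0.3, 0.6, 0.5]
grip_width: 0.061
```

```bash
python3 look2.py 19
```

```text
t 24.0833 pos [ 0.4364 -0.3223  0.2487] f [ 0.0965  0.6754 -0.4968] m [-0.0148  0.0363 -0.0338] w 0.0637
```

View pics/s19.png

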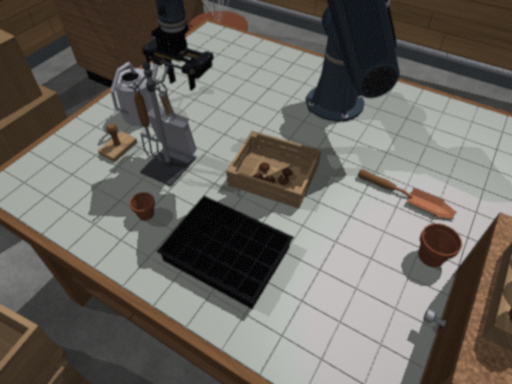

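View pics/c19.png

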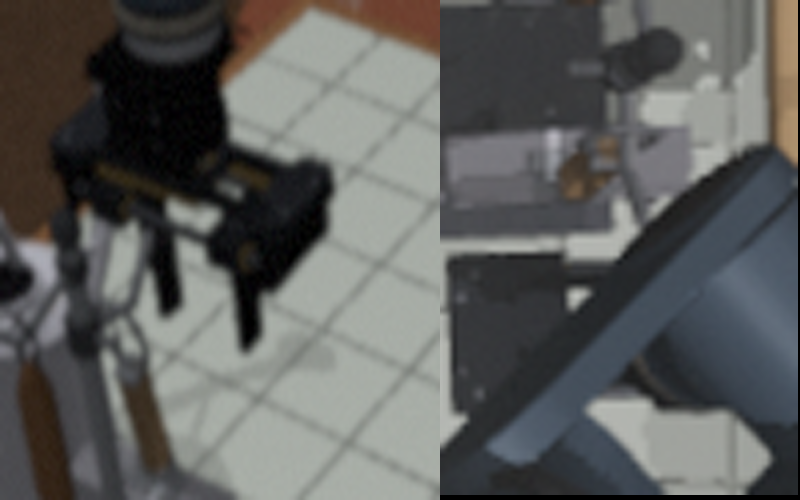

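Pan hangs on the hook. Retreat toward -x and then wait.

>>> move_arm(commands=[[-0.5,0,0,-8,0],[-0.5,0,0,-20,0],[-0.5,0,0,-32,0],[-0.5,-10,0,-40,0],[-0.5,-35,0,-42,0],[-0.5,-60,0,-42,0],[-0.5,-85,0,-42,0],[-0.5,-100,0,-42,0]])

```text
time: 24.75
position: [0.394, -0.3251, 0.3523]
tool_rot: [-0.017, 0.706, 0.014, 0.708]
ft_force: [0.2, 0.1, 0.6]
grip_width: 0.0654
```

>>> move_arm(commands=[[-0.5,0,20,0,0],[-0.5,0,50,0,0],[-0.5,0,85,0,0],[-0.5,0,120,0,0],[-0.5,0,155,0,0],[-0.5,0,180,0,0],[-0.5,0,190,0,0],[-0.5,0,190,0,0]])

```text
time: 25.42
position: [0.3847, -0.1327, 0.3494]
tool_rot: [-0.017, 0.707, 0.017, 0.707]
ft_force: [0.7, -0.9, 0.7]
grip_width: 0.0652
```

>>> move_arm(commands=[[-0.5,0,0,0,0],[-0.5,0,0,0,0],[-0.5,0,0,0,0],[-0.5,0,0,0,0],[-0.5,0,0,0,0],[-0.5,0,0,0,0],[-0.5,0,0,0,0],[-0.5,0,0,0,0]])

```text
time: 26.08
position: [0.3858, -0.1346, 0.3487]
tool_rot: [-0.016, 0.707, 0.016, 0.707]
ft_force: [0.3, 0.5, 0.3]
grip_width: 0.0651
```

```bash
python3 - <<'E'
from h import *
info()
cs=[]
for i in range(2):
    a=shot('scene',f's20_{i}.png');cs.append(a['image'].astype(int))
    for _ in range(5): robot.camera('top')
b=shot('top','t20.png')
d=np.abs(cs[0]-cs[1]).sum(2)[60:190,120:200];print(d.mean(),d.max())
cv2.imwrite('pics/a20.png',cv2.resize(a['image'][55:205,110:210],None,fx=4,fy=4,interpolation=cv2.INTER_CUBIC)[:,:,::-1])
cv2.imwrite('pics/b20.png',cv2.resize(b['image'][110:260,190:400],None,fx=3.8,fy=3.8,interpolation=cv2.INTER_CUBIC)[:,:,::-1])
E
```

```text
t 26.0833 pos [ 0.3858 -0.1346  0.3487] f [0.3028 0.4691 0.3259] m [ 0.0791 -0.0052 -0.0031] w 0.0651
4.332692307692308 79
```

View pics/a20.png

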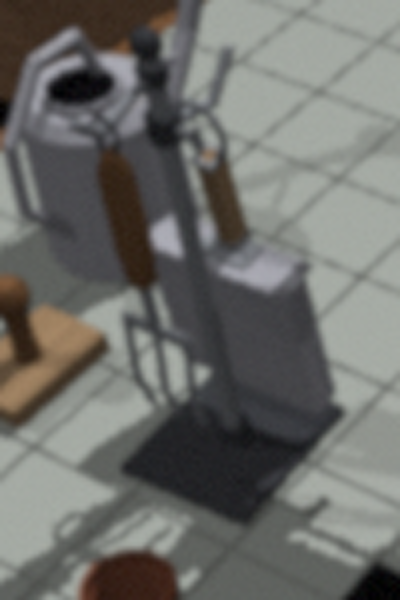

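View pics/b20.png

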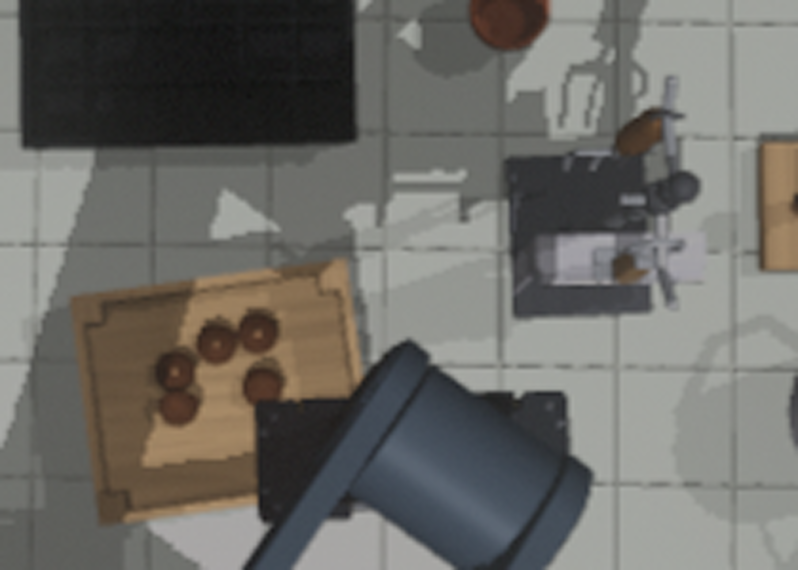

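>>> move_arm(commands=[[-0.5,0,0,0,0],[-0.5,0,0,0,0],[-0.5,0,0,0,0],[-0.5,0,0,0,0],[-0.5,0,0,0,0],[-0.5,0,0,0,0],[-0.5,0,0,0,0],[-0.5,0,0,0,0]])

```text
time: 27.4
position: [0.3858, -0.1344, 0.3488]
tool_rot: [-0.016, 0.707, 0.016, 0.707]
ft_force: [-0.6, -0.4, 0.2]
grip_width: 0.0653
```

>>> move_arm(commands=[[-0.5,0,0,0,0],[-0.5,0,0,0,0],[-0.5,0,0,0,0],[-0.5,0,0,0,0],[-0.5,0,0,0,0],[-0.5,0,0,0,0],[-0.5,0,0,0,0],[-0.5,0,0,0,0]])

```text
time: 28.07
position: [0.3858, -0.1344, 0.3488]
tool_rot: [-0.016, 0.707, 0.016, 0.707]
ft_force: [0.2, 0.4, -0.3]
grip_width: 0.0649
```

```bash
python3 - <<'E'
from h import *
info()
g=lambda i:cv2.GaussianBlur(i,(0,0),1.5).astype(int)
a0=cv2.imread('pics/s20_1.png')[:,:,::-1]
ims=[shot('scene',f's21_{i}.png')['image'] for i in range(6)]
for n,(x,y) in {'prev':(a0,ims[0]),'fast':(ims[0],ims[5])}.items():
    d=np.abs(g(x)-g(y)).sum(2); print(n,'pan',d[90:165,145:195].mean(),d[90:165,145:195].max(),'bg',d[200:300,200:300].mean(),d[220:350,330:500].max())
b=shot('top','t21.png');t0=cv2.imread('pics/t0.png')[:,:,::-1]
d=np.abs(g(t0)-g(b['image'])).sum(2)
c0,c1=robot.regions_of(b,'crate'),None
print([(r['p'],r['bbox']) for r in c0][:2])
E
```

```text
t 28.0667 pos [ 0.3858 -0.1344  0.3488] f [ 0.1964  0.3835 -0.2872] m [ 0.0214  0.0225 -0.0474] w 0.0649
prev pan 2.634933333333333 42 bg 1.294 5
fast pan 1.1242666666666667 40 bg 1.3103 5
[(0.95, [207.9, 181.2, 286.3, 248.7])]
```

>>> move_arm(commands=[[-0.5,0,0,0,0],[-0.5,0,0,0,0],[-0.5,0,0,0,0],[-0.5,0,0,0,0],[-0.5,0,0,0,0],[-0.5,0,0,0,0],[-0.5,0,0,0,0],[-0.5,0,0,0,0]])

```text
time: 29.13
position: [0.3858, -0.1344, 0.3488]
tool_rot: [-0.016, 0.707, 0.016, 0.707]
ft_force: [-0.3, -0.6, 0.1]
grip_width: 0.0648
```

>>> move_arm(commands=[[-0.5,0,0,0,0],[-0.5,0,0,0,0],[-0.5,0,0,0,0],[-0.5,0,0,0,0],[-0.5,0,0,0,0],[-0.5,0,0,0,0],[-0.5,0,0,0,0],[-0.5,0,0,0,0]])

```text
time: 29.8
position: [0.3858, -0.1344, 0.3487]
tool_rot: [-0.016, 0.707, 0.016, 0.707]
ft_force: [1.0, -0.4, -0.1]
grip_width: 0.0653
```

>>> move_arm(commands=[[-0.5,0,0,0,0],[-0.5,0,0,0,0],[-0.5,0,0,0,0],[-0.5,0,0,0,0],[-0.5,0,0,0,0],[-0.5,0,0,0,0],[-0.5,0,0,0,0],[-0.5,0,0,0,0]])

```text
time: 30.47
position: [0.3858, -0.1344, 0.3487]
tool_rot: [-0.016, 0.707, 0.016, 0.707]
ft_force: [-0.1, -0.7, -0.7]
grip_width: 0.0651
```

```bash
cat > mot.py <<'E'
from h import *
info()
g=lambda i:cv2.GaussianBlur(i,(0,0),1.5).astype(int)
ims=[shot('scene',f's22_{i}.png')['image'] for i in range(8)]
for i in range(1,8):
    d=np.abs(g(ims[0])-g(ims[i])).sum(2)[90:165,140:195]; print(i,d.mean().round(2),d.max(),np.unravel_index(d.argmax(),d.shape),end=' | ')
E
python3 mot.py
```

```text
t 30.4667 pos [ 0.3858 -0.1344  0.3487] f [-0.0812 -0.7202 -0.6782] m [0.0077 0.0018 0.036 ] w 0.0651
1 0.94 55 (np.int64(4), np.int64(22)) | 2 0.72 12 (np.int64(2), np.int64(22)) | 3 0.72 14 (np.int64(4), np.int64(23)) | 4 0.79 13 (np.int64(3), np.int64(23)) | 5 1.07 49 (np.int64(4), np.int64(21)) | 6 0.89 19 (np.int64(5), np.int64(21)) | 7 0.95 28 (np.int64(3), np.int64(22)) |
```

>>> move_arm(commands=[[-0.5,0,0,0,0],[-0.5,0,0,0,0],[-0.5,0,0,0,0],[-0.5,0,0,0,0],[-0.5,0,0,0,0],[-0.5,0,0,0,0],[-0.5,0,0,0,0],[-0.5,0,0,0,0]])

```text
time: 31.53
position: [0.3858, -0.1344, 0.3488]
tool_rot: [-0.016, 0.707, 0.016, 0.707]
ft_force: [0.8, -0.6, 0.4]
grip_width: 0.0658
```

>>> move_arm(commands=[[-0.5,0,0,0,0],[-0.5,0,0,0,0],[-0.5,0,0,0,0],[-0.5,0,0,0,0],[-0.5,0,0,0,0],[-0.5,0,0,0,0],[-0.5,0,0,0,0],[-0.5,0,0,0,0]])

```text
time: 32.2
position: [0.3858, -0.1344, 0.3488]
tool_rot: [-0.016, 0.707, 0.016, 0.707]
ft_force: [-0.7, -0.7, 0.3]
grip_width: 0.0652
```

>>> move_arm(commands=[[-0.5,0,0,0,0],[-0.5,0,0,0,0],[-0.5,0,0,0,0],[-0.5,0,0,0,0],[-0.5,0,0,0,0],[-0.5,0,0,0,0],[-0.5,0,0,0,0],[-0.5,0,0,0,0]])

```text
time: 32.87
position: [0.3858, -0.1344, 0.3487]
tool_rot: [-0.016, 0.707, 0.016, 0.707]
ft_force: [-0.2, 0.8, 0.7]
grip_width: 0.0651
```

```bash
python3 mot.py; python3 - <<'E'
from h import *
im=cv2.imread('pics/s22_7.png')
cv2.imwrite('pics/a22.png',cv2.resize(im[70:175,135:205],None,fx=5.6,fy=5.6,interpolation=cv2.INTER_CUBIC))
a=cv2.imread('pics/s20_1.png');g=lambda i:cv2.GaussianBlur(i,(0,0),1.5).astype(int)
d=np.abs(g(a)-g(im)).sum(2)[90:165,140:195];print(d.mean(),d.max())
E
```

```text
t 32.8667 pos [ 0.3858 -0.1344  0.3487] f [-0.1912  0.769   0.6913] m [ 0.029   0.0308 -0.0415] w 0.0651
1 0.85 37 (np.int64(4), np.int64(22)) | 2 0.83 49 (np.int64(4), np.int64(21)) | 3 0.79 29 (np.int64(4), np.int64(21)) | 4 0.69 16 (np.int64(4), np.int64(21)) | 5 0.69 15 (np.int64(4), np.int64(21)) | 6 0.8 30 (np.int64(4), np.int64(21)) | 7 0.78 31 (np.int64(3), np.int64(21)) | 2.427636363636364 30
```

View pics/a22.png

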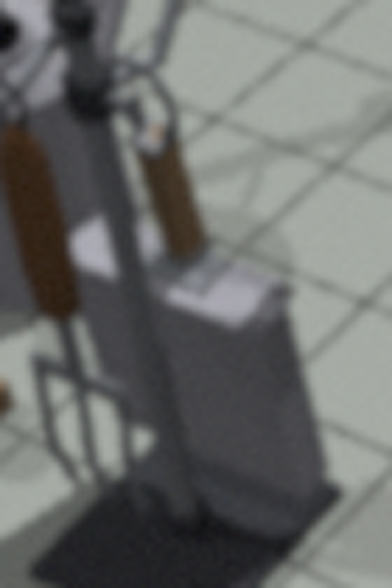

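```bash
python3 -c "
from rig import robot
print(robot.hand_in())"
```

```text
the job is handed in; nothing more can be done
None
```

The job is handed in at about 33 s of robot time. The five corms are in the box, and the empty pan hangs by its loop on the free hook.

**What I did**
- **Pour:** I gripped the pan by its handle and carried it level. I rested its underside on the box rim with the open edge about 40 mm inside, all visible corms still in the pan. Then I pivoted it in a loose grip to about 43°, and all five corms slid out.
- **Hanging:** I set the tilt back to about 30° against the rim and put the loop over the hook's nose. I lowered it until the wrist force read about 0 N, so the hook carried the pan. I steepened the pan to about 39°, checked again that the hook carried it, and let go. It swung down upright with its underside to the post.

**Last checks**
- **Corms:** the top picture shows all five in the box and none on the bench.
- **Box and bystanders:** the box looks unmoved, within a few millimetres by eye. The other things also look to be in place.
- **Stillness:** in repeated pictures the tray does not move. One bright pixel patch at the handle end keeps flickering, which I took for rendering glint.

**Flaws**
- The first touches were firmer than intended: about 5 N on the box rim and about 7 N on the hook. I backed off each to a light contact straight away.
- When I loosened the grip to steepen the pan on the hook, its weight went back to the gripper for a moment. I gripped it again and lowered it about 1 mm until the hook carried it before letting go.

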